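# Refit a griddle's thermostat knob and try its safety stop

### The job

A new thermostat has been fitted in this small table griddle, and its black knob lies beside it on the worktop. Put the knob on the D-shaped shaft in the sloping front panel: press it on and turn it until it finds the flat and drops fully home. Then push it in against its spring, turn it clockwise past the safety stop until its white line points at the red mark, let it spring back out and let go. Do not force it against the stop, and leave the tools about it where they lie.

Things in the scene. Friction and masses are not known exactly. Their poses are not given: they have to be found in the camera images.
- knob (a point): centre (half-way up) of the loose black thermostat knob, 110 g, upright on the worktop: round skirt 47 mm wide, 6 mm high, on it a grip bar 44 mm long and 23 mm wide between flat sides; 32 mm high in all. z out of its top, x along the bar to the end with the white pointer line (at first within 45 degrees of world +x), y across the bar: grip it across y, fingertips 8 mm or more above its underside
- knob_body: the same knob: centre of its underside, same axes. Here is the mouth of its socket, 17 mm deep: the first 6 mm round, 16 mm wide; the other 11 mm D-shaped, 14.8 mm wide, with the flat of the D on the +x side (the pointer's), 4.3 mm from the axis. Home on the shaft it leads it by up to about 8 degrees of play
- shaft_foot (a point): where the brass thermostat shaft leaves the black control panel of the griddle; z out along the shaft, x up the slope, y left. The panel slopes 32 degrees down to the robot, so z leans 32 degrees from vertical, to the front. The griddle (aluminium, 220 mm deep, 240 wide, 80 high, black cast plate on top) is fixed. With the knob home and out, its centre is 25 mm along z from here
- shaft_tip (a point): the shaft's tip as it stands out, 26 mm from the panel; same axes as shaft_foot (they do not turn with the shaft). Shaft 14 mm thick, 1 mm chamfer; its last 13 mm have a flat, 4 mm from the axis. A knob turned wrongly rests on the tip, its centre 10 mm beyond it; turned right (to 4 degrees) it drops 11 mm further: home. Home it is held by its weight only, and lifts off if pulled
- white_ticks (a point): middle of the row of white ticks on the panel, 32 mm from the shaft. Ticks run from 45 degrees left of straight up the slope to straight up (x of shaft_foot). The shaft was left at an unknown setting with its flat pointing somewhere within the ticks, so the knob drops home only with its pointer in that direction. The shaft turns with 0.04 N m of friction and keeps its setting
- stop_point (a point): point of the panel, 30 mm from the shaft, 8 degrees right of straight up the slope, to which the pointer can be turned before the hidden safety stop blocks it. Pushed in 4 mm or more the shaft passes the stop; from 22 degrees right on (orange arc) it can spring out again; its end is at 62 degrees. The spring gives from 4 N on; the shaft is fully in, 6 mm, at 8 N
- red_mark: the red mark on the panel; the origin lies on the shaft's axis at the panel's surface, z along the shaft, x points at the mark (33 mm away, 42 degrees clockwise from straight up the slope): the pointer must end in this direction
- screwdriver: blue-handled screwdriver, 182 mm long, lying flat behind the knob; origin under its middle; a bystander, leave it where it is
- tester: slim red voltage tester, 150 mm long, lying flat at the left; origin under its middle; a bystander, leave it where it is
- pliers: crimping pliers with yellow grips, 221 mm long, lying flat at the far left; origin under its middle; a bystander, leave it where it is
- tape_roll: small black roll of insulating tape, 55 mm wide, 19 mm high; origin under its middle; a bystander, leave it where it is
- pencil: red pencil, 142 mm long, lying in front of the griddle; origin under its middle; a bystander, leave it where it is
There are look-alikes about, which are no part of the job. There is more than one size of the knob_body; the job needs the middle-sized.

How it is judged:
On the way, in this order (a step that is already met when the one before it is completed fails the run):
1. the knob has dropped home on the shaft, short of the safety stop (x of knob in the frame of shaft_foot between -0.003 and 0.003 m and y of knob in the frame of shaft_foot between -0.003 and 0.003 m and angle between the z axis of knob and the z axis of shaft_foot, either way round below 0.15 rad and z of knob in the frame of shaft_foot below 0.0275 m and angle between the x axis of knob and the x axis of red_mark, either way round above 0.45 rad), for 0.1 s.
2. pushed in, the knob has been turned past the safety stop (x of knob in the frame of shaft_foot between -0.003 and 0.003 m and y of knob in the frame of shaft_foot between -0.003 and 0.003 m and angle between the z axis of knob and the z axis of shaft_foot, either way round below 0.15 rad and z of knob in the frame of shaft_foot below 0.0225 m and angle between the x axis of knob and the x axis of red_mark, either way round below 0.35 rad), for 0.05 s.
At the end, for the whole second after the job is handed in: the knob is home on the shaft and sprung back out (its centre 23.5 to 26.8 mm above the panel, within 3 mm of the shaft's axis and 8 degrees of its direction), its pointer within 11 degrees of the red mark, at rest and released (x of knob in the frame of shaft_foot between -0.003 and 0.003 m and y of knob in the frame of shaft_foot between -0.003 and 0.003 m and angle between the z axis of knob and the z axis of shaft_foot, either way round below 0.15 rad and z of knob in the frame of shaft_foot between 0.0235 and 0.0268 m and angle between the x axis of knob and the x axis of red_mark, either way round below 0.2 rad and linear speed of knob_body below 0.01 m/s); the robot touches nothing.
It fails at once if a tool or bystander is shifted by more than 30 mm (distance of any of screwdriver, tester, pliers, tape_roll, pencil from where it was at the start of the episode above 0.03 m).
It fails at once if the knob is forced on the griddle or its shaft with more than 60 N (contact force between knob_body and griddle above 60 N).
It also fails if it takes over 72 s, if anything falls off the work surface, if the arm or the gripper's body presses on something with over 40 N, if the wrist force passes 120 N, or if a joint passes its speed limit or range.

### The arm

A 7-joint arm with a two-finger parallel gripper is mounted at the origin on a cart in front of the work surface, level with it; the furniture and walls round the work are solid. World frame = base frame: x ahead of the robot, y to its left, z up, the work surface at z = 0. Lengths are in m, angles in rad, forces in N, time in s.
With the tool pointing down it reaches from about 0.425 to 0.975 m from the base axis. Payload 16.7 kg.
Tool frame: the origin (TCP) lies between the finger pads; the fingertips stand 17 mm ahead of it and the grasp point (between the pads) lies 2 mm behind it (robot.tip_extent is the distance from the TCP to the fingertips, in m); x points along the fingers, y is the direction in which the jaws open and shut, and the axes are right-handed (so a half turn about x gives the same grasp; the last joint's range is limited). The gripper opens to 85 mm and grips with 20 to 120 N. Pads are 22 mm wide; open, the fingers measure 114 mm over their backs; the gripper's body (76 mm by 85 mm) begins 54 mm behind the grasp point. The pads swing forward as they close: fully open they stand 13 mm farther back than shut.
Start: joints at [-1.371, 0.426, 0.074, 1.606, -0.034, 1.111, -0.067], TCP at [0.231, 0.634, 0.248] pointing down, gripper open.
Joint ranges: [-2.85, 2.85], [-0.5, 2.14], [-1.23, 1.37], [0.21, 2.46], [-1.02, 4.16], [0.16, 2.05], [-2.73, 2.73]. Speed limits (rad/s): [1.89, 1.89, 2.39, 2.39, 3.01, 3.01, 3.01].

### API

Orientations are given as a rotation vector (axis times angle).
In Python, from bench import robot gives the robot as it stands. The module is installed in compiled form; this text tells all that it offers.
- The arm moves only by the shell command python3 -m creep 'ROWS' [FORCE]. ROWS is text: rows parted by semicolons, each of 7 numbers parted by spaces: the finger opening in mm, from 0 to 85.4, then the shift along the tool's x, y, z in mm, then the turn, a rotation vector about the tool's x, y, z in rad. In form: hand dx dy dz ax ay az; .... A call has 1 to 5 rows; each row shifts and turns the pose as measured when the row begins, along the tool's axes as they then stand; what a row does not reach is not made up. A row lasts 1/10 s, in which the tool goes at most 50 mm and 8.59 degrees, less where a joint would pass 70% of its speed; a pose out of reach is approached as far as the arm can. A call with a gripper value outside its range is refused whole. The fingers move at their own pace and stop on an object; FORCE is the grip in N (left out, the last holds). Time passes only in rows, so rows that do not move let the fingers close. It gives the time, the measured TCP pose, the force and the opening at its end, in the units of the state.
- robot.state(): the state, without advancing time (a new reading comes with each control period).
- robot.grab_frame(name): name is "side" or "top" or "wrist"; returns the picture (420x560x3 uint8, blue, green, red); there is no depth.
- robot.camera_params(name): a dict with "intrinsics" (3x3 intrinsics, pixels), "k1" (the pictures are not rectified: a ray, as slopes to the right and down, at radius r is drawn at 1 + k1 r^2 times it, then the intrinsics apply), "R" (3x3) and "t" (3): a world point X has camera coordinates R X + t. Camera axes: x right, y down, z forward; pixel columns grow to the right and rows downward; lengths in m; the calibration is good to about 2 mm. A picture is of the moment at which its call begins: read the wrist's pose just before it. camera_params takes no time and is no camera call; for the wrist camera it gives the pose at the moment of the call.
- robot.finish_job(): hands the job in, once; it reports no verdict.
The state is a dict: "t": time; "joint_positions": joint angles; "dq": joint speeds; "joint_efforts": joint torques, N m; "position": TCP position; "tcp_rot": TCP orientation; "contact_force": force on the tool from outside, world axes, zero at the start; "ft_torque": the same for the moment, N m; "finger_gap": finger opening in m.
Only numpy, scipy, OpenCV 4.12 (cv2) and the standard library are available. Lean on these libraries where they do the work, as an engineer would, in place of code of your own. Each camera call takes 0.05 s, during which the arm holds its last target.

## Working session

There is one attempt and no reset: what is moved stays moved. The work goes in short steps, Python scripts to look and compute and a shell command to move; the robot and the scene stay as the last step left them, time stands still between calls to the robot, and variables do not carry over. Pictures are saved under pics/ and viewed, and the job is handed in when it is done.

```bash
mkdir -p pics; ls; python3 - <<'E'
from bench import robot
import cv2
print(robot.state())
for n in("side","top","wrist"):
    p=robot.camera_params(n); print(n,p)
    cv2.imwrite(f"pics/{n}0.png",robot.grab_frame(n))
print(robot.tip_extent)
E
```

```text
pics
{'t': 0.0, 'joint_positions': array([-1.37051848,  0.42674493,  0.07387546,  1.60659648, -0.03411946,
        1.11081768, -0.06705507]), 'dq': array([ 0.00206902, -0.00196298, -0.0002012 , -0.00072078, -0.00088724,
       -0.00025686,  0.00112751]), 'joint_efforts': array([-1.08196247e-06, -9.49847174e+01,  3.76103550e+00, -4.63488936e+01,
        1.92463741e-02,  1.03119639e-02, -1.38241478e-05]), 'position': array([0.2312176 , 0.63375242, 0.24760735]), 'tcp_rot': array([ 0.27345602,  1.55345142, -0.27550475]), 'contact_force': array([-0.13127603,  0.00543958,  0.04444642]), 'ft_torque': array([ 0.0003937 , -0.02592691, -0.02263399]), 'finger_gap': 0.08547385308841643}
side {'intrinsics': array([[469.35458255,   0.        , 282.98015828],
       [  0.        , 469.35458255, 207.53485609],
       [  0.        ,   0.        ,   1.        ]]), 'k1': 0.023007370402331147, 'R': array([[ 0.99542092, -0.09412836, -0.01664483],
       [-0.06883372, -0.58503202, -0.80808382],
       [ 0.06632584,  0.80552926, -0.58883232]]), 't': array([-0.5298857 ,  0.16043364,  0.98499063])}
top {'intrinsics': array([[538.02936282,   0.        , 285.54283773],
       [  0.        , 538.02936282, 201.94963681],
       [  0.        ,   0.        ,   1.        ]]), 'k1': -0.12676276430691613, 'R': array([[ 0.02816222, -0.9994729 , -0.01614993],
       [-0.98878317, -0.02548301, -0.14716813],
       [ 0.14667901,  0.02011336, -0.98897964]]), 't': array([0.08937466, 0.51604569, 1.20821919])}
wrist {'intrinsics': array([[334.00896174,   0.        , 278.70755347],
       [  0.        , 334.00896174, 206.54657319],
       [  0.        ,   0.        ,   1.        ]]), 'k1': -0.07203230326460143, 'R': array([[ 0.34143413,  0.93990474, -0.00135036],
       [ 0.88770753, -0.32199995,  0.32907656],
       [ 0.3088658 , -0.11355669, -0.94430228]]), 't': array([-0.675481  , -0.04390842,  0.3801001 ])}
0.017
```

View pics/side0.png

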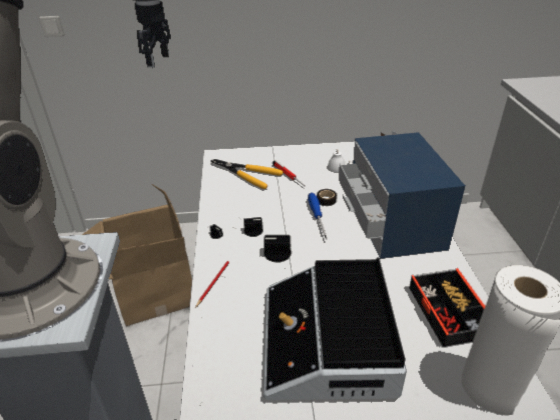

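View pics/top0.png

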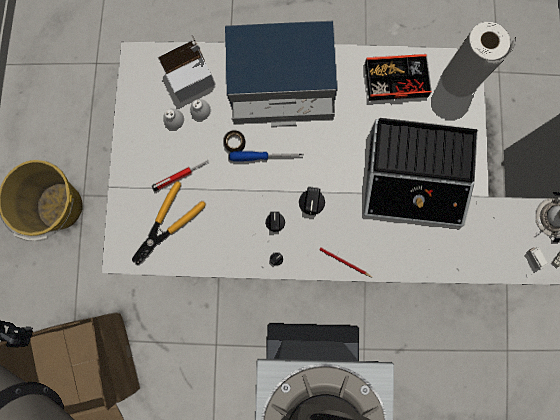

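View pics/wrist0.png

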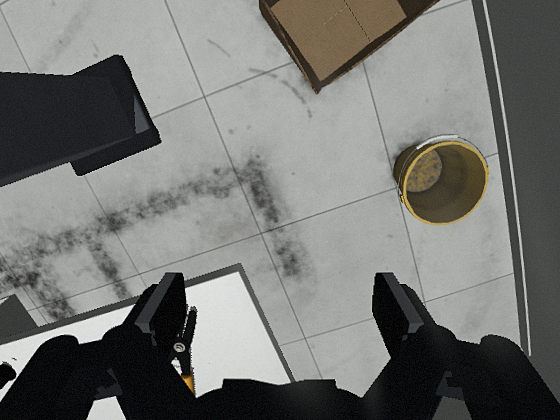

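```bash
cat > h.py <<'E'
import numpy as np, cv2
from scipy.spatial.transform import Rotation as Ro
from bench import robot
def ray(p,uv):
    K=p["intrinsics"];k=p["k1"]
    d=np.array([(uv[0]-K[0,2])/K[0,0],(uv[1]-K[1,2])/K[1,1]]);x=d.copy()
    for _ in range(30): x=d/(1+k*(x@x))
    R=p["R"];return -R.T@p["t"], R.T@np.r_[x,1]
def onz(p,uv,z):
    o,d=ray(p,uv);return o+d*(z-o[2])/d[2]
def onplane(p,uv,q,n):
    o,d=ray(p,uv);return o+d*((q-o)@n)/(d@n)
def proj(p,X):
    c=p["R"]@np.asarray(X)+p["t"];x=c[:2]/c[2];x=x*(1+p["k1"]*(x@x));K=p["intrinsics"]
    return np.array([K[0,0]*x[0]+K[0,2],K[1,1]*x[1]+K[1,2]])
def tri(l):
    A=np.zeros((3,3));b=np.zeros(3)
    for p,uv in l:
        o,d=ray(p,uv);d=d/np.linalg.norm(d);M=np.eye(3)-np.outer(d,d);A+=M;b+=M@o
    X=np.linalg.solve(A,b);return X,[np.round(proj(p,X)-uv,1) for p,uv in l]
def crop(im,x,y,w,h,f,name):
    cv2.imwrite(name,cv2.resize(im[y:y+h,x:x+w],None,fx=f,fy=f,interpolation=cv2.INTER_CUBIC))
def tool():
    s=robot.state();return s["position"],Ro.from_rotvec(s["tcp_rot"]).as_matrix()
E
python3 - <<'E'
from h import *
im=cv2.imread("pics/top0.png");s=cv2.imread("pics/side0.png")
a=cv2.resize(im[180:280,240:360],None,fx=5,fy=5,interpolation=2)
b=cv2.resize(im[110:230,355:485],None,fx=5,fy=5,interpolation=2)
cv2.imwrite("pics/a.png",a);cv2.imwrite("pics/b.png",b)
crop(s,190,190,120,100,5,"pics/c.png");crop(s,255,255,130,120,5,"pics/d.png")
T=robot.camera_params("top")
for uv in[(276,259),(275,221),(312,201)]:print(onz(T,uv,.01))
E
```

```text
[0.38227509 0.12236871 0.01      ]
[0.47163671 0.12745527 0.01      ]
[0.52162803 0.04117577 0.01      ]
```

View pics/a.png

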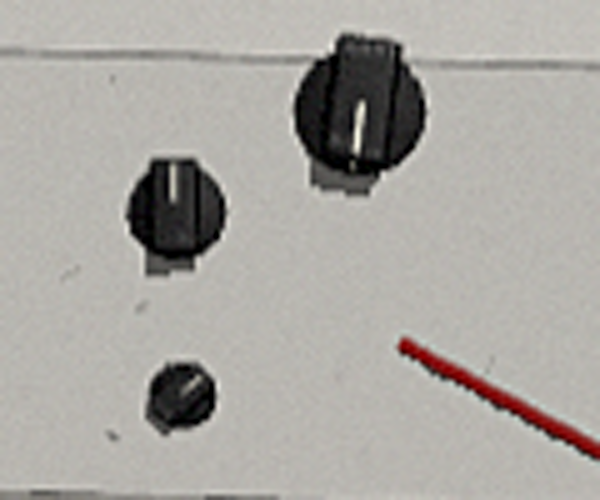

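View pics/b.png

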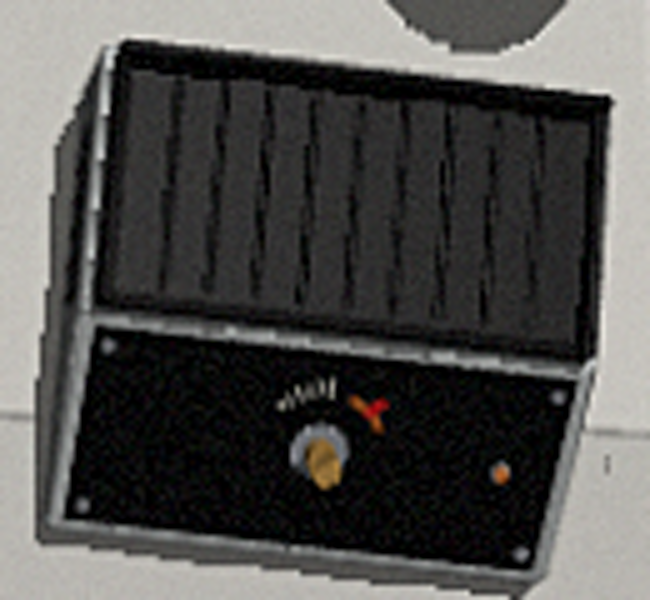

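View pics/c.png

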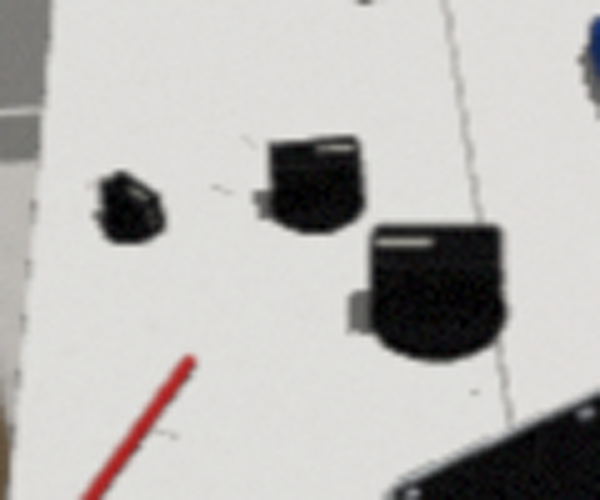

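View pics/d.png

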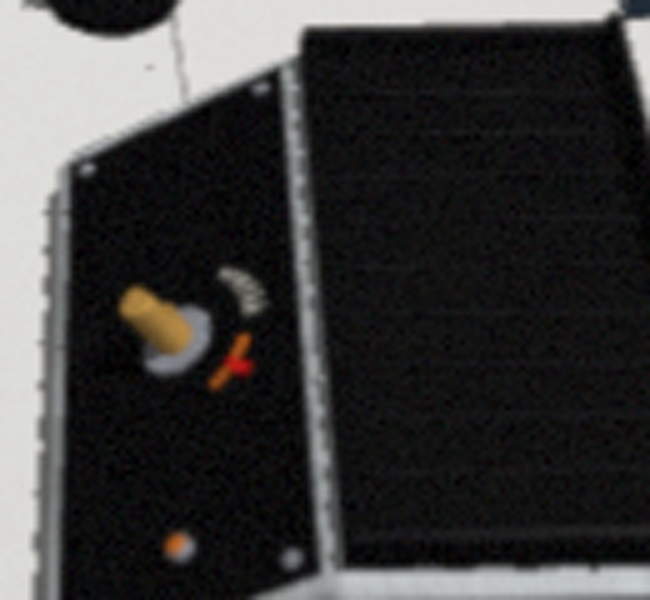

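```bash
python3 - <<'E'
from h import *
T=robot.camera_params("top");S=robot.camera_params("side")
f=lambda a,o:np.array(a)/5+o-0.4
B=np.array([355,110]);D=np.array([255,255])
pts={}
for n,a,d in [("UL",(108,345),(262,88)),("LL",(83,505),(87,170)),("UR",(558,397),(291,558)),("lamp",(500,473),(180,547)),("red",(377,408),(241,364)),("foot",(319,450),(182,332)),("tip",(325,478),(135,302))]:
    X,e=tri([(T,f(a,B)),(S,f(d,D))]);pts[n]=X;print(n,X.round(4),e)
y=pts["UL"]-pts["UR"];y/=np.linalg.norm(y);x=pts["UL"]-pts["LL"];x-=y*(x@y);x/=np.linalg.norm(x)
print("y",y,"x",x,"n",np.cross(x,y), "yaw",np.arctan2(-y[0],y[1]),"tilt",np.degrees(np.arccos(np.cross(x,y)[2])))
E
```

```text
UL [ 0.5689 -0.1021  0.0705] [array([-0. , -0.5]), array([-0.6,  0.1])]
LL [ 0.5009 -0.0969  0.0285] [array([-0. , -0.5]), array([-0.6,  0.1])]
UR [ 0.55   -0.3097  0.071 ] [array([-0. , -0.3]), array([-0.5,  0.1])]
lamp [ 0.5174 -0.2878  0.0509] [array([-0. , -0.4]), array([-0.5,  0.1])]
red [ 0.5445 -0.2272  0.0636] [array([-0. , -0.6]), array([-0.8,  0.2])]
foot [ 0.5265 -0.2025  0.0532] [array([-0. , -0.8]), array([-1. ,  0.2])]
tip [ 0.5107 -0.2014  0.0696] [array([-0. , -0.6]), array([-0.8,  0.2])]
y [ 0.09085032  0.99586164 -0.00241138] x [ 0.84813885 -0.0761044   0.52427914] n [-0.52192597  0.04967611  0.85154305] yaw -0.0909760279948595 tilt 31.620101183205506
```

```bash
cat >> h.py <<'E'
def plan(pt,xd,yd,n):
    """per-row shift mm / rotvec in tool axes to reach target in n rows"""
    p,R=tool();xd=np.array(xd,float)/np.linalg.norm(xd);yd=np.array(yd,float);yd-=xd*(xd@yd);yd/=np.linalg.norm(yd)
    Rt=np.c_[xd,yd,np.cross(xd,yd)];Rt2=np.c_[xd,-yd,-np.cross(xd,yd)]
    a=min((Rt,Rt2),key=lambda M:np.linalg.norm(Ro.from_matrix(R.T@M).as_rotvec()))
    rv=Ro.from_matrix(R.T@a).as_rotvec();d=np.array(pt)-p
    print("pos",p.round(4),"total mm",(R.T@d*1e3).round(1),"rot",rv.round(3))
    for i in range(n):
        Ri=R@Ro.from_rotvec(rv*i/n).as_matrix()
        print((Ri.T@d/n*1e3).round(1),(rv/n).round(3))
E
python3 - <<'E'
from h import *
print(tool()[1].round(3))
plan([.42,.13,.2],[0,0,-1],[0,1,0],14)
E
```

```text
[[-0.     0.343  0.939]
 [-0.001  0.939 -0.343]
 [-1.    -0.001  0.   ]]
pos [0.2312 0.6338 0.2478] total mm [  48.2 -408.6  350. ] rot [-0.35  -0.     0.001]
[  3.4 -29.2  25. ] [-0.025 -0.     0.   ]
[  3.4 -29.8  24.3] [-0.025 -0.     0.   ]
[  3.4 -30.4  23.5] [-0.025 -0.     0.   ]
[  3.4 -31.   22.7] [-0.025 -0.     0.   ]
[  3.4 -31.5  22. ] [-0.025 -0.     0.   ]
[  3.4 -32.1  21.2] [-0.025 -0.     0.   ]
[  3.4 -32.6  20.4] [-0.025 -0.     0.   ]
[  3.4 -33.1  19.5] [-0.025 -0.     0.   ]
[  3.4 -33.6  18.7] [-0.025 -0.     0.   ]
[  3.4 -34.   17.9] [-0.025 -0.     0.   ]
[  3.4 -34.5  17. ] [-0.025 -0.     0.   ]
[  3.4 -34.9  16.1] [-0.025 -0.     0.   ]
[  3.4 -35.3  15.3] [-0.025 -0.     0.   ]
[  3.4 -35.6  14.4] [-0.025 -0.     0.   ]
```

```bash
python3 -m creep '85 3.4 -29 25 -0.025 0 0; 85 3.4 -30 24 -0.025 0 0; 85 3.4 -30 24 -0.025 0 0; 85 3.4 -31 23 -0.025 0 0; 85 3.4 -31 22 -0.025 0 0'; python3 -m creep '85 3.4 -32 21 -0.025 0 0; 85 3.4 -33 20 -0.025 0 0; 85 3.4 -33 20 -0.025 0 0; 85 3.4 -34 19 -0.025 0 0; 85 3.4 -34 18 -0.025 0 0'
python3 - <<'E'
from h import *
plan([.42,.13,.2],[0,0,-1],[0,1,0],6)
E
```

```text
t: 0.65
position: [0.298, 0.4527, 0.2281]
tcp_rot: [0.166, 1.566, -0.169]
contact_force: [1.0, -0.2, 0.3]
finger_gap: 0.0851
t: 1.15
position: [0.3695, 0.2648, 0.2104]
tcp_rot: [0.063, 1.572, -0.066]
contact_force: [0.3, 0.4, -1.0]
finger_gap: 0.085
pos [0.3695 0.2648 0.2104] total mm [  10.5 -130.2   61.4] rot [-0.082 -0.002  0.002]
[  1.7 -21.7  10.2] [-0.014 -0.     0.   ]
[  1.7 -21.8   9.9] [-0.014 -0.     0.   ]
[  1.7 -22.    9.6] [-0.014 -0.     0.   ]
[  1.7 -22.1   9.3] [-0.014 -0.     0.   ]
[  1.7 -22.2   9. ] [-0.014 -0.     0.   ]
[  1.7 -22.4   8.7] [-0.014 -0.     0.   ]
```

```bash
python3 -m creep '85 2 -27 12 -0.016 0 0; 85 2 -27 12 -0.016 0 0; 85 2 -27 12 -0.016 0 0; 85 2 -27 12 -0.016 0 0; 85 2 -27 12 -0.016 0 0'
python3 - <<'E'
from h import *
print(tool()[0])
import pickle
pickle.dump(robot.camera_params("wrist"),open("w1.pkl","wb"))
im=robot.grab_frame("wrist");cv2.imwrite("pics/w1.png",im)
E
```

```text
t: 1.65
position: [0.4239, 0.1191, 0.2001]
tcp_rot: [-0.0, 1.573, -0.001]
contact_force: [0.7, 0.0, 0.6]
finger_gap: 0.085
[0.42386204 0.11911523 0.20010766]
```

View pics/w1.png

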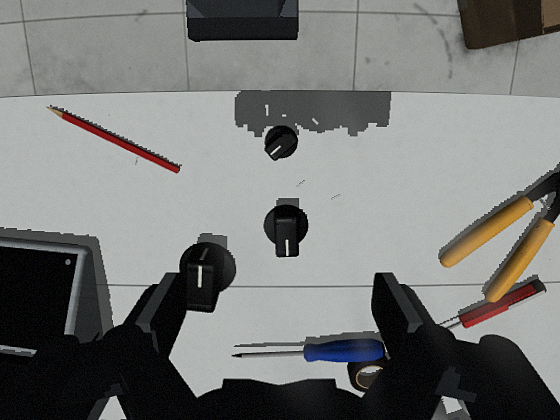

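```bash
python3 - <<'E'
from h import *
import pickle
W=pickle.load(open("w1.pkl","rb"));print(-W["R"].T@W["t"], W["R"][2])
im=cv2.imread("pics/w1.png");g=cv2.cvtColor(im,cv2.COLOR_BGR2GRAY)
c=cv2.resize(im[195:270,250:325],None,fx=8,fy=8,interpolation=cv2.INTER_CUBIC)
c=np.clip(c.astype(float)*1.0,0,255)
l=(255*(c/255)**.45).astype(np.uint8)
cv2.imwrite("pics/w1c.png",l)
E
```

```text
[0.33992679 0.12018973 0.32507021] [ 0.3268756  -0.00096099 -0.94506689]
```

View pics/w1c.png

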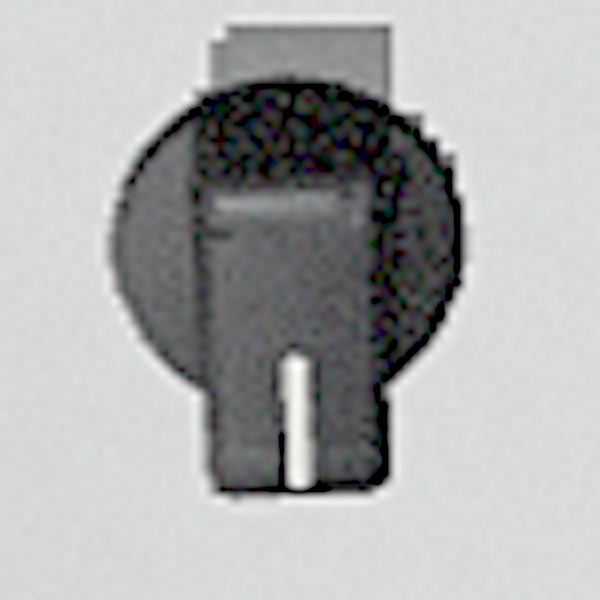

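```bash
python3 - <<'E'
from h import *
import pickle
W=pickle.load(open("w1.pkl","rb"))
T=robot.camera_params("top")
f=lambda u,v:np.array([250+(u+.5)/8-.5,195+(v+.5)/8-.5])
q={k:onz(W,f(*v),.032) for k,v in dict(nl=(205,200),nr=(372,200),fl=(210,490),fr=(387,490),p0=(296,358),p1=(300,486)).items()}
for k in q:print(k,q[k].round(4))
d=q["p1"]-q["p0"];print("pointer deg",np.degrees(np.arctan2(d[1],d[0])))
for a,b in(("nl","fl"),("nr","fr")):
    d=q[b]-q[a];print(np.degrees(np.arctan2(d[1],d[0])))
print("ctr",np.mean([q[k] for k in("nl","nr","fl","fr")],0))
for z,u in((.006,(288,235)),(.003,(288,235))):print("skirt",onz(W,f(*u),z))
g=lambda u,v:np.array([240+(u+.5)/5-.5,180+(v+.5)/5-.5])
print("top cam skirt",onz(T,g(177,210),.004), onz(T,g(175,200),.032))
E
```

```text
nl [0.4543 0.1166 0.032 ]
nr [0.4542 0.1362 0.032 ]
fl [0.4924 0.1171 0.032 ]
fr [0.4924 0.1388 0.032 ]
p0 [0.4746 0.1275 0.032 ]
p1 [0.4918 0.1281 0.032 ]
pointer deg 2.1486591775543467
0.7707059775823155
3.8230913333369574
ctr [0.47330922 0.12718116 0.032     ]
skirt [0.46922073 0.12694099 0.006     ]
skirt [0.4704364  0.12700447 0.003     ]
top cam skirt [0.47087638 0.1276453  0.004     ] [0.47241978 0.12762587 0.032     ]
```

```bash
python3 -m creep '60 20 1.5 9.5 0.01 0 0; 60 30 1.5 9.5 0.01 0 0; 60 30 1.5 9.5 0.01 0 0; 60 30 1.5 9.5 0.01 0 0; 60 15 1.5 9.5 0 0 0'
python3 - <<'E'
from h import *
print(tool()[1].round(3))
plan([.4715,.1275,.027],[0,0,-1],[-.04,1,0],5)
E
```

```text
t: 2.2
position: [0.476, 0.1195, 0.0731]
tcp_rot: [0.039, 1.567, -0.037]
contact_force: [0.3, 0.2, -0.3]
finger_gap: 0.0602
[[ 0.004  0.049  0.999]
 [ 0.001  0.999 -0.049]
 [-1.     0.001  0.004]]
pos [0.476  0.1195 0.0731] total mm [46.1  7.7 -5. ] rot [-0.089  0.004 -0.001]
[ 9.2  1.5 -1. ] [-0.018  0.001 -0.   ]
[ 9.2  1.6 -1. ] [-0.018  0.001 -0.   ]
[ 9.2  1.6 -0.9] [-0.018  0.001 -0.   ]
[ 9.2  1.6 -0.9] [-0.018  0.001 -0.   ]
[ 9.2  1.6 -0.9] [-0.018  0.001 -0.   ]
```

```bash
python3 -m creep '60 4 2 -1.2 -0.022 0.001 0; 60 8 2 -1.2 -0.022 0.001 0; 60 8 2 -1.2 -0.022 0.001 0; 60 8 2 -1.2 -0.022 0.001 0'
python3 - <<'E'
from h import *
plan([.4715,.1275,.027],[0,0,-1],[-.04,1,0],3)
cv2.imwrite("pics/w2.png",robot.grab_frame("wrist"))
E
```

```text
t: 2.6
position: [0.4707, 0.128, 0.0431]
tcp_rot: [-0.036, 1.572, 0.036]
contact_force: [-0.6, 1.0, -0.3]
finger_gap: 0.06
pos [0.4707 0.128  0.0431] total mm [16.1 -0.6  0.8] rot [ 0.006 -0.002 -0.   ]
[ 5.4 -0.2  0.3] [ 0.002 -0.001 -0.   ]
[ 5.4 -0.2  0.3] [ 0.002 -0.001 -0.   ]
[ 5.4 -0.2  0.3] [ 0.002 -0.001 -0.   ]
```

View pics/w2.png

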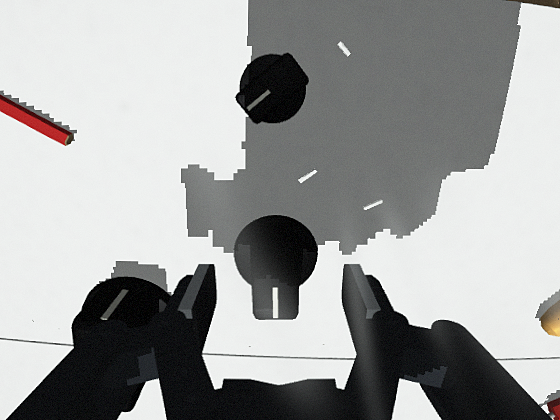

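```bash
python3 -m creep '60 5 -0.2 0.3 0 0 0; 60 6 -0.2 0.3 0 0 0; 60 4 0 0 0 0 0; 60 0 0 0 0 0 0'
python3 - <<'E'
from h import *
plan([.4715,.1275,.027],[0,0,-1],[-.04,1,0],1)
cv2.imwrite("pics/t3.png",robot.grab_frame("top")[150:270,230:380].repeat(4,0).repeat(4,1))
E
```

```text
t: 3.05
position: [0.4706, 0.1281, 0.0264]
tcp_rot: [-0.037, 1.572, 0.038]
contact_force: [0.1, -0.4, 0.0]
finger_gap: 0.0596
pos [0.4706 0.1281 0.0264] total mm [-0.6 -0.7  0.9] rot [ 0.008 -0.002 -0.001]
[-0.6 -0.7  0.9] [ 0.008 -0.002 -0.001]
```

View pics/t3.png

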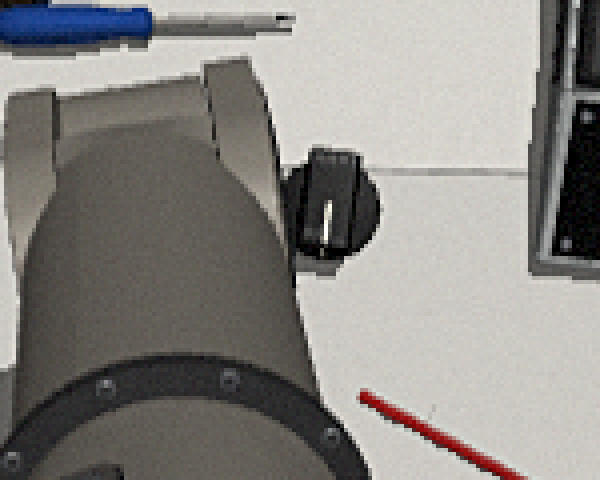

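```bash
python3 -m creep '15 0 0 0.5 0 0 0; 15 0 0 0 0 0 0; 15 0 0 0 0 0 0; 15 0 0 0 0 0 0; 15 0 0 0 0 0 0' 60;  python3 -m creep '15 0 0 0 0 0 0; 15 -10 0 0 0 0 0; 15 -20 0 0 0 0 0; 15 -30 0 0 0 0 0; 15 -30 0 0 0 0 0'
python3 - <<'E'
from h import *
print(tool());print(robot.state()["finger_gap"])
import pickle
pickle.dump(robot.camera_params("wrist"),open("w3.pkl","wb"))
im=robot.grab_frame("wrist");cv2.imwrite("pics/w3.png",im)
c=im[215:315,215:335];cv2.imwrite("pics/w3c.png",(255*(cv2.resize(c,None,fx=5,fy=5,interpolation=2)/255.)**.45).astype(np.uint8))
E
```

```text
t: 3.6
position: [0.4717, 0.1282, 0.0275]
tcp_rot: [-0.036, 1.571, 0.038]
contact_force: [-0.2, -0.3, -1.5]
finger_gap: 0.0218
t: 4.1
position: [0.4695, 0.1268, 0.1185]
tcp_rot: [-0.039, 1.578, 0.035]
contact_force: [0.0, 0.9, -1.5]
finger_gap: 0.0223
(array([0.46947915, 0.12684106, 0.11853642]), array([[-0.00749155, -0.04711658,  0.9988613 ],
       [-0.00240816,  0.99888729,  0.04709974],
       [-0.99996904, -0.00205257, -0.00759668]]))
0.02225598583515375
```

View pics/w3c.png

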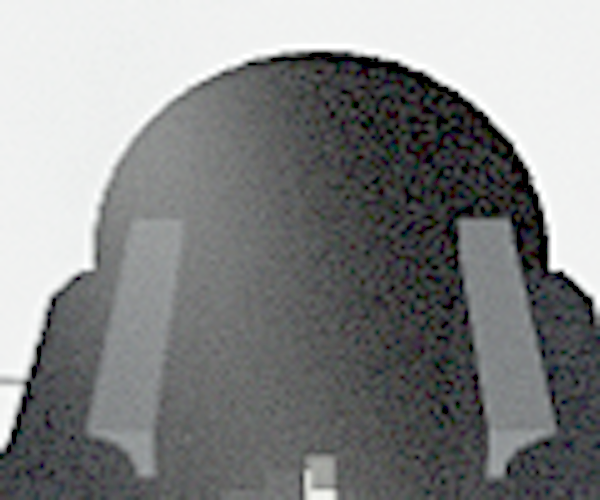

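```bash
cat >> h.py <<'E'
yaw=-.091;t32=np.radians(32);c,s=np.cos,np.sin
X=np.array([c(t32)*c(yaw),c(t32)*s(yaw),s(t32)]);Y=np.array([-s(yaw),c(yaw),0]);N=np.cross(X,Y)
foot=np.array([.5265,-.2025,.0532])
def P(deg):a=np.radians(deg);return X*c(a)+Y*s(a)
def shaftpose():
    """tool in the shaft frame"""
    p,R=tool();A=np.c_[X,Y,N];q=A.T@(p-foot);z=A.T@R[:,2];x=A.T@R[:,0]
    print("tcp in shaft mm",(q*1e3).round(1),"pointer deg left",np.degrees(np.arctan2(z[1],z[0])).round(1),"tilt err x,y deg",np.degrees([x[0],x[1]]).round(2))
E
python3 - <<'E'
from h import *
print((np.c_[X,Y,N]))
plan(foot+N*.115+P(22)*.06,-N,np.cross(N,P(22)),10)
E
```

```text
[[ 0.84453918  0.09087446 -0.52772665]
 [-0.07706591  0.99586236  0.04815613]
 [ 0.52991926  0.          0.8480481 ]]
pos [0.4715 0.1273 0.1228] total mm [ -57.6 -307.8   29. ] rot [-0.24  -0.544 -0.145]
[ -5.8 -30.8   2.9] [-0.024 -0.054 -0.014]
[ -5.2 -30.9   2.5] [-0.024 -0.054 -0.014]
[ -4.6 -31.1   2. ] [-0.024 -0.054 -0.014]
[ -4.1 -31.2   1.5] [-0.024 -0.054 -0.014]
[ -3.5 -31.2   0.9] [-0.024 -0.054 -0.014]
[ -3.  -31.3   0.3] [-0.024 -0.054 -0.014]
[ -2.6 -31.3  -0.3] [-0.024 -0.054 -0.014]
[ -2.2 -31.4  -0.9] [-0.024 -0.054 -0.014]
[ -1.8 -31.4  -1.5] [-0.024 -0.054 -0.014]
[ -1.4 -31.3  -2.2] [-0.024 -0.054 -0.014]
```

```bash
python3 -m creep '15 -8 -31 3 -0.024 -0.054 -0.014; 15 -8 -31 3 -0.024 -0.054 -0.014; 15 -6 -31 2 -0.024 -0.054 -0.014; 15 -4 -31 1.5 -0.024 -0.054 -0.014; 15 -3.5 -31 1 -0.024 -0.054 -0.014'; python3 -m creep '15 -3 -31 0 -0.024 -0.054 -0.014; 15 -2.6 -31 0 -0.024 -0.054 -0.014; 15 -2 -31 -1 -0.024 -0.054 -0.014; 15 -1.6 -31 -1.5 -0.024 -0.054 -0.014; 15 0 -31 -2 -0.024 -0.054 -0.014'
python3 - <<'E'
from h import *
plan(foot+N*.115+P(22)*.06,-N,np.cross(N,P(22)),3)
E
```

```text
t: 4.65
position: [0.4967, -0.0261, 0.1637]
tcp_rot: [-0.18, 1.282, 0.086]
contact_force: [0.6, -1.0, -1.3]
finger_gap: 0.0218
t: 5.15
position: [0.5152, -0.1509, 0.1884]
tcp_rot: [-0.281, 1.044, 0.124]
contact_force: [0.3, 0.8, -2.0]
finger_gap: 0.0219
pos [ 0.5152 -0.1509  0.1884] total mm [  7.8 -25.3 -12.2] rot [-0.014 -0.027 -0.026]
[ 2.6 -8.4 -4.1] [-0.005 -0.009 -0.009]
[ 2.7 -8.4 -4.1] [-0.005 -0.009 -0.009]
[ 2.7 -8.3 -4.2] [-0.005 -0.009 -0.009]
```

```bash
python3 -m creep '15 2.7 -10 -5 -0.005 -0.009 -0.009; 15 2.7 -9 -4 -0.005 -0.009 -0.009; 15 2.7 -8 -4 -0.005 -0.009 -0.009; 15 0 0 0 0 0 0; 15 0 0 0 0 0 0'
python3 - <<'E'
from h import *
shaftpose()
import pickle
print(robot.state()["contact_force"])
pickle.dump((robot.camera_params("wrist"),tool()),open("w4.pkl","wb"))
im=robot.grab_frame("wrist");cv2.imwrite("pics/w4.png",im)
W=robot.camera_params("wrist");print(proj(W,foot),proj(W,foot+.026*N))
E
```

```text
t: 5.65
position: [0.513, -0.1816, 0.1829]
tcp_rot: [-0.293, 1.016, 0.104]
contact_force: [-0.1, 0.3, -1.3]
finger_gap: 0.0217
tcp in shaft mm [ 55.7  19.6 118.1] pointer deg left 21.2 tilt err x,y deg [-0.11 -0.12]
[-0.0553983   0.25250108 -1.34697982]
[279.95373307 128.36707888] [280.06206811 132.58650683]
```

View pics/w4.png

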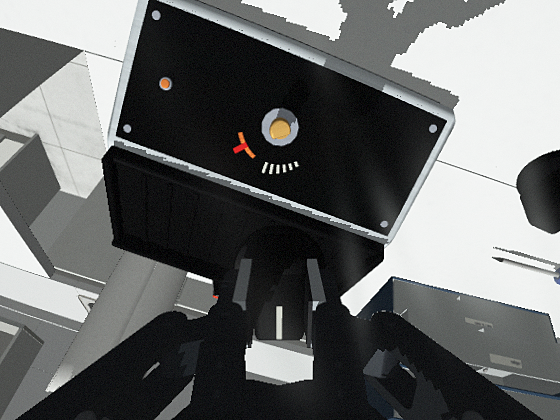

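```bash
python3 - <<'E'
from h import *
im=cv2.imread("pics/w4.png");crop(im,225,95,85,85,7,"pics/w4c.png")
E
```

```text
(no output)
```

View pics/w4c.png

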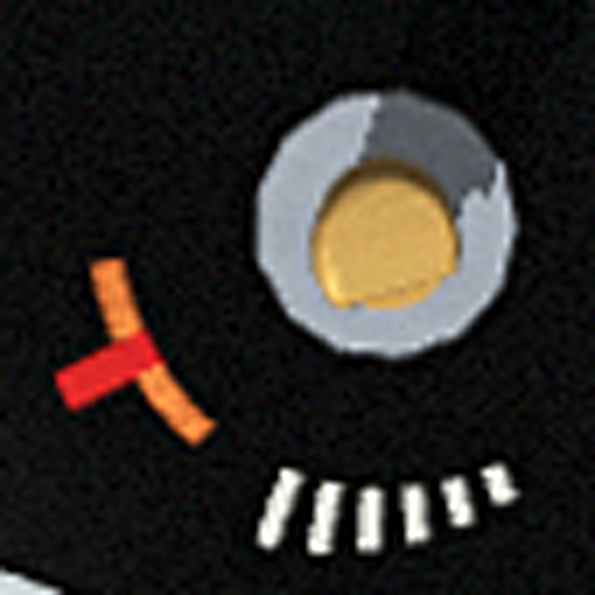

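```bash
python3 - <<'E'
from h import *
import pickle
W,_=pickle.load(open("w4.pkl","rb"))
T=robot.camera_params("top");S=robot.camera_params("side")
f=lambda a,o:(np.array(a)+.5)/5-.5+o
w=lambda u,v:np.array([225+(u+.5)/7-.5,95+(v+.5)/7-.5])
B=np.array([355,110]);D=np.array([255,255])
A=np.c_[X,Y,N]
for n,a,d,q in [("wash",(319,448),(178,340),(386,223)),("tip",(325,475),(134,302),(386,240)),("red",(377,408),(241,364),(110,370))]:
    Xx,e=tri([(T,f(a,B)),(S,f(d,D)),(W,w(*q))]);print(n,Xx.round(4),e,(A.T@(Xx-foot)*1e3).round(1))
    for i,(p,uv) in enumerate([(T,f(a,B)),(S,f(d,D)),(W,w(*q))]):
        h={"wash":.002,"tip":.026,"red":0}[n]
        print("   ",(A.T@(onplane(p,uv,foot+h*N,N)-foot)*1e3).round(1))
# flat direction
q=[A.T@(onplane(W,w(*u),foot+.026*N,N)-foot) for u in((335,305),(458,262),(386,240))]
d=q[0]-q[1];print("flat normal deg left of X",np.degrees(np.arctan2(-d[0],d[1])),np.degrees(np.arctan2(d[0],-d[1])))
# ticks direction check
c0=A.T@(onplane(W,w(386,223),foot+.002*N,N)-foot)
for u in((280,508),(325,517),(370,518),(415,513),(459,500),(500,483),(110,370)):
    r=A.T@(onplane(W,w(*u),foot,N)-foot)-c0;print(u,np.degrees(np.arctan2(r[1],r[0])).round(1),(np.hypot(r[0],r[1])*1e3).round(1))
E
```

```text
wash [ 0.5264 -0.2033  0.0506] [array([ 0.1, -0.2]), array([-0.1, -0. ]), array([ 0.2, -0.3])] [-1.4 -0.8 -2.2]
    [-0.1  0.2  2. ]
    [ 1.5 -5.2  2. ]
    [-1.5 -1.   2. ]
tip [ 0.5115 -0.202   0.0714] [array([ 0.4, -0.5]), array([-0.1, -0.3]), array([ 1.2, -1.4])] [-3.1 -0.8 23.4]
    [-3.3  0.5 26. ]
    [-1.2 -4.3 26. ]
    [-2.2 -1.4 26. ]
red [ 0.5447 -0.227   0.064 ] [array([-0.1, -0.7]), array([-0.7, -0.1]), array([-0.4, -0.7])] [ 22.9 -22.7  -1.6]
    [ 22.  -22.8  -0. ]
    [ 25.2 -25.    0. ]
    [ 23.  -22.2  -0. ]
flat normal deg left of X -139.538549651592 40.461450348408
(280, 508) 0.8 31.8
(325, 517) 9.5 31.5
(370, 518) 18.2 30.9
(415, 513) 27.1 30.5
(459, 500) 36.3 30.0
(500, 483) 45.3 29.7
(110, 370) -40.8 32.4
```

```bash
cat >> h.py <<'E'
foot=foot+(-1.8*X-1.0*Y-2.0*N)*1e-3
def go(a,b,h,ang,n): plan(foot+(a*X+b*Y+h*N)*1e-3,-N,np.cross(N,P(ang)),n)
E
python3 - <<'E'
from h import *
shaftpose();go(0,0,70,40,5)
E
```

```text
tcp in shaft mm [ 57.6  20.8 120.1] pointer deg left 21.3 tilt err x,y deg [-0.1  -0.11]
pos [ 0.5131 -0.1813  0.1829] total mm [ 50.3   1.5 -61.1] rot [-0.327 -0.003  0.001]
[ 10.1   0.3 -12.2] [-0.065 -0.001  0.   ]
[ 10.    1.1 -12.2] [-0.065 -0.001  0.   ]
[ 10.    1.9 -12.1] [-0.065 -0.001  0.   ]
[ 10.    2.7 -11.9] [-0.065 -0.001  0.   ]
[ 10.    3.5 -11.8] [-0.065 -0.001  0.   ]
```

```bash
python3 -m creep '15 10 0.3 -14 -0.07 0 0; 15 10 1 -13 -0.07 0 0; 15 10 2 -13 -0.07 0 0; 15 10 3 -12 -0.065 0 0; 15 8 3 -10 -0.05 0 0'; python3 - <<'E'
from h import *
shaftpose();go(0,0,70,40,2)
E
```

```text
t: 6.2
position: [0.4948, -0.194, 0.1533]
tcp_rot: [-0.534, 1.037, 0.281]
contact_force: [-0.4, -0.1, -2.0]
finger_gap: 0.0218
tcp in shaft mm [ 27.4   6.6 104. ] pointer deg left 37.5 tilt err x,y deg [-2.7   1.03]
pos [ 0.4948 -0.194   0.1533] total mm [ 35.1  10.  -24.8] rot [-0.044 -0.025 -0.044]
[ 17.6   5.  -12.4] [-0.022 -0.013 -0.022]
[ 17.3   5.7 -12.5] [-0.022 -0.013 -0.022]
```

```bash
python3 -m creep '15 8 3 -8 -0.015 -0.01 -0.015; 15 8 3 -8 -0.015 -0.008 -0.015; 15 8 2 -6 -0.01 -0.005 -0.01; 15 8 2 -3 0 0 0; 15 0 0 0 0 0 0'; python3 - <<'E'
from h import *
shaftpose();go(0,0,70,40,1);print(robot.state()["joint_positions"].round(2))
E
```

```text
t: 6.7
position: [0.4896, -0.2074, 0.1443]
tcp_rot: [-0.575, 1.038, 0.317]
contact_force: [-0.8, 0.2, -1.7]
finger_gap: 0.0218
tcp in shaft mm [19.3 -7.3 98.4] pointer deg left 40.4 tilt err x,y deg [-3.21  1.4 ]
pos [ 0.4896 -0.2074  0.1443] total mm [29.6 16.4 -9.2] rot [ 0.007 -0.027 -0.055]
[29.6 16.4 -9.2] [ 0.007 -0.027 -0.055]
[ 0.93  0.23 -0.61  2.31 -0.18  0.16  2.73]
```

```bash
python3 -m creep '15 0 3 -2 0.1 -0.005 -0.01; 15 0 3 -2 0.1 -0.005 -0.01; 15 2 3 -2 0.1 -0.005 -0.01; 15 2 3 -2 0.1 -0.005 -0.01; 15 2 3 -2 0.1 -0.005 -0.01'; python3 - <<'E'
from h import *
shaftpose();go(0,0,70,10,1);print(robot.state()["joint_positions"].round(2))
E
```

```text
t: 7.2
position: [0.4822, -0.2009, 0.1508]
tcp_rot: [-0.128, 1.054, 0.024]
contact_force: [0.5, -0.9, -1.6]
finger_gap: 0.0219
tcp in shaft mm [ 16.   -1.5 108.2] pointer deg left 11.2 tilt err x,y deg [-2.23  0.22]
pos [ 0.4822 -0.2009  0.1508] total mm [ 38.8   4.1 -14. ] rot [ 0.022 -0.038 -0.011]
[ 38.8   4.1 -14. ] [ 0.022 -0.038 -0.011]
[ 0.5   0.15 -0.15  2.37 -0.74  0.16  2.73]
```

```bash
python3 -m creep '15 8 1 -3 0 -0.01 -0.003; 15 8 1 -3 0 -0.01 -0.003; 15 8 1 -3 0 -0.01 -0.003; 15 8 1 -3 0 -0.01 -0.003; 15 4 0 -3 0 -0.01 -0.003'; python3 - <<'E'
from h import *
shaftpose();go(0,0,70,10,1);print(robot.state()["joint_positions"].round(2))
E
```

```text
t: 7.7
position: [0.4929, -0.204, 0.1468]
tcp_rot: [-0.125, 1.049, 0.046]
contact_force: [-0.0, -1.5, -1.2]
finger_gap: 0.022
tcp in shaft mm [23.2 -3.6 99. ] pointer deg left 11.7 tilt err x,y deg [-2.09  1.34]
pos [ 0.4929 -0.204   0.1468] total mm [ 29.9   7.3 -21. ] rot [ 0.03  -0.031 -0.03 ]
[ 29.9   7.3 -21. ] [ 0.03  -0.031 -0.03 ]
[ 0.63  0.19 -0.28  2.34 -0.71  0.16  2.73]
```

```bash
python3 - <<'E'
from h import *
plan([.4717,.1282,.12],[0,0,-1],[-.04,1,0],11)
E
```

```text
pos [ 0.4929 -0.204   0.1468] total mm [  5.3 333.8  10.1] rot [0.078 0.519 0.065]
[ 0.5 30.3  0.9] [0.007 0.047 0.006]
[ 0.6 30.3  0.7] [0.007 0.047 0.006]
[ 0.8 30.3  0.6] [0.007 0.047 0.006]
[ 0.9 30.3  0.4] [0.007 0.047 0.006]
[ 1.1 30.3  0.2] [0.007 0.047 0.006]
[ 1.3 30.3  0. ] [0.007 0.047 0.006]
[ 1.4 30.3 -0.1] [0.007 0.047 0.006]
[ 1.6 30.3 -0.2] [0.007 0.047 0.006]
[ 1.8 30.3 -0.4] [0.007 0.047 0.006]
[ 2.  30.3 -0.5] [0.007 0.047 0.006]
[ 2.2 30.3 -0.6] [0.007 0.047 0.006]
```

```bash
python3 -m creep '15 -3 30 1 0.007 0.047 0.006; 15 -2 30 1 0.007 0.047 0.006; 15 0 30 1 0.007 0.047 0.006; 15 1 30 0 0.007 0.047 0.006; 15 1 30 0 0.007 0.047 0.006';python3 -m creep '15 1 30 0 0.007 0.047 0.006; 15 1 30 0 0.007 0.047 0.006; 15 1 30 0 0.007 0.047 0.006; 15 1 30 0 0.007 0.047 0.006; 15 1 30 0 0.007 0.047 0.006'; python3 - <<'E'
from h import *
plan([.4717,.1282,.06],[0,0,-1],[-.04,1,0],5);print(robot.state()["joint_positions"].round(2))
E
```

```text
t: 8.2
position: [0.4832, -0.1152, 0.1392]
tcp_rot: [-0.086, 1.208, 0.035]
contact_force: [0.4, 0.4, -2.3]
finger_gap: 0.0221
t: 8.7
position: [0.4756, 0.0329, 0.1283]
tcp_rot: [-0.041, 1.454, 0.019]
contact_force: [0.7, -0.2, -1.6]
finger_gap: 0.0218
pos [0.4756 0.0329 0.1283] total mm [66.3 96.4 -8. ] rot [-0.001  0.116  0.016]
[13.3 19.3 -1.6] [-0.     0.023  0.003]
[13.3 19.2 -1.3] [-0.     0.023  0.003]
[13.4 19.2 -1. ] [-0.     0.023  0.003]
[13.5 19.2 -0.7] [-0.     0.023  0.003]
[13.6 19.1 -0.3] [-0.     0.023  0.003]
[-0.4   0.21  0.19  2.24 -0.01  0.58  1.4 ]
```

```bash
python3 -m creep '15 4 22 -1.5 0 0.025 0.003; 15 8 22 -1.3 0 0.025 0.003; 15 15 20 -1 0 0.023 0.003; 15 17 20 -0.7 0 0.022 0.003; 15 17 14 0 0 0.022 0.003'; python3 - <<'E'
from h import *
plan([.4717,.1282,.030],[0,0,-1],[-.04,1,0],5)
E
```

```text
t: 9.2
position: [0.4747, 0.1319, 0.0643]
tcp_rot: [-0.026, 1.575, 0.029]
contact_force: [-0.6, 0.9, -1.6]
finger_gap: 0.0217
pos [0.4747 0.1319 0.0643] total mm [34.3 -3.7 -3. ] rot [-0.005 -0.004 -0.002]
[ 6.9 -0.7 -0.6] [-0.001 -0.001 -0.   ]
[ 6.9 -0.7 -0.6] [-0.001 -0.001 -0.   ]
[ 6.9 -0.7 -0.6] [-0.001 -0.001 -0.   ]
[ 6.9 -0.7 -0.6] [-0.001 -0.001 -0.   ]
[ 6.9 -0.7 -0.6] [-0.001 -0.001 -0.   ]
```

```bash
python3 -m creep '15 10 -0.7 -0.6 0 -0.001 0; 15 10 -0.7 -0.6 0 -0.001 0; 15 8 -0.7 -0.6 0 -0.001 0; 15 4 -0.7 -0.6 0 0 0; 15 2 0 0 0 0 0'; python3 - <<'E'
from h import *
plan([.4717,.1282,.0275],[0,0,-1],[-.04,1,0],1);print(robot.state()["contact_force"])
E
```

```text
t: 9.7
position: [0.4729, 0.1257, 0.027]
tcp_rot: [-0.022, 1.575, 0.027]
contact_force: [-25.4, 2.2, 91.5]
finger_gap: 0.0218
pos [0.4729 0.1257 0.027 ] total mm [-0.5  2.6 -1.1] rot [-0.009 -0.004 -0.003]
[-0.5  2.6 -1.1] [-0.009 -0.004 -0.003]
[-25.3874067    2.16378766  91.48689722]
```

```bash
python3 -m creep '15 -0.7 0 0 0 0 0; 15 0 0 0 0 0 0'; python3 - <<'E'
from h import *
print(robot.state()["contact_force"],tool()[0])
E
```

```text
t: 9.9
position: [0.4734, 0.125, 0.0289]
tcp_rot: [-0.021, 1.573, 0.026]
contact_force: [-0.7, 0.5, -1.2]
finger_gap: 0.0214
[-0.67269218  0.49138698 -1.21120209] [0.47339246 0.12501527 0.02891265]
```

```bash
python3 -m creep '15 1 0 0 0 0 0; 45 0 0 0 0 0 0; 60 0 0 0 0 0 0; 60 0 0 0 0 0 0; 60 -15 0 0 0 0 0'; python3 -m creep '60 -20 0 0 0 0 0; 60 -20 0 0 0.1 0 0; 60 -10 0 0 0.149 0 0;60 0 0 0 0.149 0 0; 60 0 0 0 0.149 0 0'; python3 - <<'E'
from h import *
print(robot.state()["joint_positions"].round(2),tool())
E
```

```text
t: 10.4
position: [0.4729, 0.1241, 0.0423]
tcp_rot: [-0.021, 1.574, 0.025]
contact_force: [-0.3, 0.2, 1.0]
finger_gap: 0.0598
t: 10.9
position: [0.4737, 0.124, 0.0956]
tcp_rot: [0.415, 1.534, -0.409]
contact_force: [0.0, 0.5, -0.2]
finger_gap: 0.0598
[-0.61  0.34  0.26  2.16 -0.15  0.66  0.81] (array([0.47369447, 0.12396743, 0.09561159]), array([[-0.00188344,  0.50189741,  0.86492511],
       [ 0.0042059 ,  0.86492297, -0.50188701],
       [-0.99998938,  0.00269251, -0.00373996]]))
```

```bash
R='60 0 0 0 0.149 0 0'; python3 -m creep '60 -15 0 0 0.149 0 0; 60 -15 0 0 0.149 0 0; 60 -15 0 0 0.149 0 0; 60 -15 0 0 0.149 0 0; 60 -15 0 0 0.149 0 0'; python3 -m creep '60 -5 0 0 0.149 0 0; 60 0 0 0 0.149 0 0; 60 0 0 0 0.149 0 0; 60 0 0 0 0.149 0 0; 60 0 0 0 0.149 0 0';python3 -m creep '60 0 0 0 0.149 0 0; 60 0 0 0 0.149 0 0; 60 0 0 0 0.149 0 0; 60 0 0 0 0.149 0 0; 60 0 0 0 0.149 0 0'; python3 - <<'E'
from h import *
print(robot.state()["joint_positions"].round(2))
plan([.515,.128,.19],[0,0,-1],[0,1,0],5)
E
```

```text
t: 11.4
position: [0.4725, 0.1234, 0.1715]
tcp_rot: [0.989, 1.34, -0.991]
contact_force: [0.2, -0.4, -0.1]
finger_gap: 0.0598
t: 11.9
position: [0.4732, 0.1241, 0.1791]
tcp_rot: [1.538, 0.965, -1.536]
contact_force: [-1.4, -0.3, -1.3]
finger_gap: 0.0603
t: 12.4
position: [0.4728, 0.1242, 0.1791]
tcp_rot: [2.023, 0.381, -2.025]
contact_force: [0.6, -0.3, -0.5]
finger_gap: 0.0602
[-1.04  0.26  0.76  2.12 -0.24  0.85 -1.34]
pos [0.4728 0.1242 0.1791] total mm [-11.   11.5 -40.8] rot [0.366 0.001 0.006]
[-2.2  2.3 -8.2] [0.073 0.    0.001]
[-2.2  1.7 -8.3] [0.073 0.    0.001]
[-2.2  1.1 -8.4] [0.073 0.    0.001]
[-2.2  0.5 -8.5] [0.073 0.    0.001]
[-2.2 -0.1 -8.5] [0.073 0.    0.001]
```

```bash
python3 -m creep '60 -2 2.3 -9 0.08 0 0; 60 -2 2 -9 0.08 0 0; 60 -2 1 -8 0.08 0 0; 60 -2 0.5 -8 0.08 0 0; 60 -2 0 -8 0.05 0 0'; python3 - <<'E'
from h import *
import pickle
print(tool(),robot.state()["joint_positions"].round(2))
pickle.dump((robot.camera_params("wrist"),tool()),open("w5.pkl","wb"))
im=robot.grab_frame("wrist");cv2.imwrite("pics/w5.png",im)
W=robot.camera_params("wrist");u=proj(W,[.472,.127,.03]).astype(int);print(u)
c=cv2.resize(im[u[1]-45:u[1]+45,u[0]-45:u[0]+45],None,fx=7,fy=7,interpolation=2)
cv2.imwrite("pics/w5c.png",(255*(c/255.)**.45).astype(np.uint8))
E
```

```text
t: 12.9
position: [0.5152, 0.1278, 0.1889]
tcp_rot: [-2.203, 0.018, 2.211]
contact_force: [-0.0, -0.3, -0.1]
finger_gap: 0.0598
(array([0.51517682, 0.12775015, 0.18893199]), array([[-0.00357403, -0.02245724, -0.99974142],
       [ 0.00601698, -0.99973019,  0.02243548],
       [-0.99997551, -0.00593523,  0.00370819]])) [-1.04  0.35  0.84  2.02 -0.33  0.91 -1.62]
[282 237]
```

View pics/w5c.png

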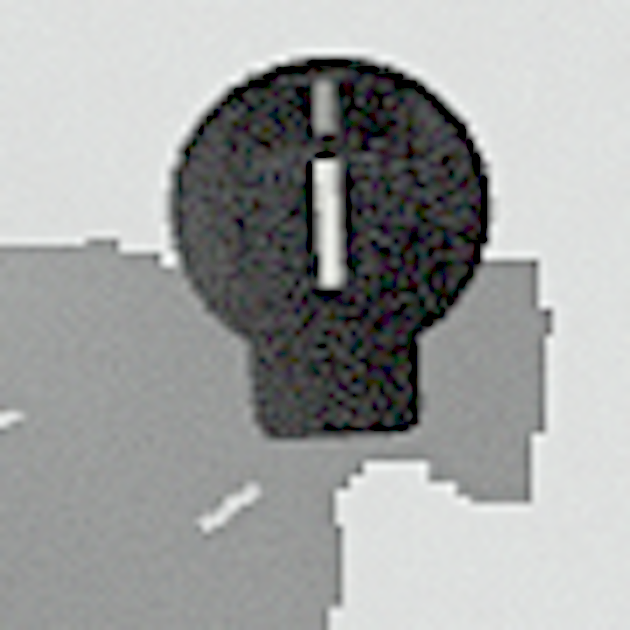

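View pics/w5.png

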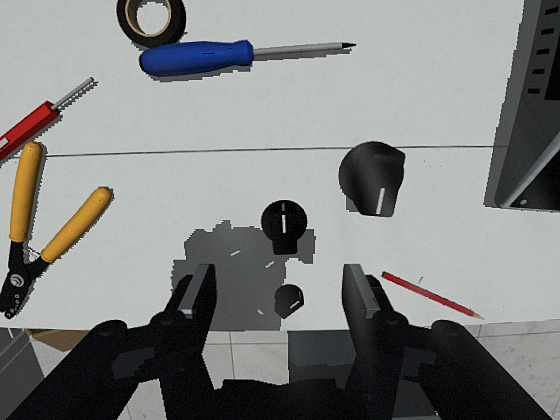

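```bash
python3 - <<'E'
from h import *
import pickle
W,_=pickle.load(open("w5.pkl","rb"))
f=lambda u,v:np.array([282-45+(u+.5)/7-.5,237-45+(v+.5)/7-.5])
q={k:onz(W,f(*v),.032) for k,v in dict(l=(258,400),r=(418,395),bl=(268,437),br=(415,430),p0=(326,155),p1=(330,290)).items()}
for k in q:print(k,q[k].round(4))
d=q["p0"]-q["p1"];print(np.degrees(np.arctan2(d[1],d[0])))
d=q["br"]-q["bl"];print(np.degrees(np.arctan2(d[1],d[0])))
for v in ((332,57,0.006),(332,57,0)):print(onz(W,f(*v[:2]),v[2]))
for v in ((172,210),(490,210)):print(onz(W,f(*v),.005))
E
```

```text
l [0.4605 0.1355 0.032 ]
r [0.4609 0.1141 0.032 ]
bl [0.455  0.1343 0.032 ]
br [0.4557 0.1145 0.032 ]
p0 [0.4953 0.1258 0.032 ]
p1 [0.4764 0.1256 0.032 ]
0.6390850877379143
-88.01908188467108
[0.5000392  0.12470996 0.006     ]
[0.49806835 0.12468484 0.        ]
[0.47726565 0.14780519 0.005     ]
[0.47641006 0.10262099 0.005     ]
```

```bash
python3 - <<'E'
from h import *
plan([.4757,.125,.07],[0,0,-1],[-.023,1,0],5)
E
```

```text
pos [0.5164 0.1279 0.1893] total mm [119.4   4.6  40.3] rot [-0.048  0.002  0.006]
[23.9  0.9  8.1] [-0.01   0.     0.001]
[23.9  0.8  8.1] [-0.01   0.     0.001]
[23.9  0.7  8.1] [-0.01   0.     0.001]
[23.9  0.6  8.1] [-0.01   0.     0.001]
[23.9  0.5  8.1] [-0.01   0.     0.001]
```

```bash
python3 -m creep '60 24 1 8 -0.01 0 0.001; 60 24 1 8 -0.01 0 0.001; 60 24 1 8 -0.01 0 0.001; 60 24 0.6 8 -0.01 0 0.001; 60 20 0.5 8 -0.01 0 0.001'; python3 - <<'E'
from h import *
plan([.4757,.125,.0275],[0,0,-1],[-.023,1,0],5)
E
```

```text
t: 13.45
position: [0.4769, 0.1252, 0.0716]
tcp_rot: [2.209, 0.039, -2.202]
contact_force: [0.4, 0.7, -0.3]
finger_gap: 0.0602
pos [0.4769 0.1252 0.0716] total mm [44.1  0.3  1.3] rot [ 0.01  -0.003  0.002]
[8.8 0.1 0.3] [ 0.002 -0.001  0.   ]
[8.8 0.  0.3] [ 0.002 -0.001  0.   ]
[8.8 0.  0.3] [ 0.002 -0.001  0.   ]
[8.8 0.  0.3] [ 0.002 -0.001  0.   ]
[8.8 0.  0.2] [ 0.002 -0.001  0.   ]
```

```bash
python3 -m creep '60 11 0 0.3 0.002 0 0; 60 12 0 0.3 0.002 -0.001 0; 60 12 0 0.3 0.002 -0.001 0; 60 7 0 0.3 0.002 -0.001 0; 60 0 0 0 0 0 0'; python3 - <<'E'
from h import *
plan([.4757,.125,.0275],[0,0,-1],[-.023,1,0],1)
E
```

```text
t: 13.95
position: [0.4751, 0.1253, 0.0258]
tcp_rot: [2.207, 0.032, -2.211]
contact_force: [-0.9, -0.9, 0.1]
finger_gap: 0.0602
pos [0.4751 0.1253 0.0258] total mm [-1.7  0.3 -0.6] rot [0.004 0.002 0.002]
[-1.7  0.3 -0.6] [0.004 0.002 0.002]
```

```bash
python3 -m creep '60 -1.5 0.3 -0.6 0.004 0.002 0.002; 60 -0.5 0 0 0 0 0; 15 0 0 0 0 0 0; 15 0 0 0 0 0 0; 15 0 0 0 0 0 0' 60; python3 -m creep '15 0 0 0 0 0 0; 15 0 0 0 0 0 0; 15 0 0 0 0 0 0'; python3 - <<'E'
from h import *
plan([.4757,.125,.0275],[0,0,-1],[-.023,1,0],1)
E
```

```text
t: 14.45
position: [0.4772, 0.1253, 0.0297]
tcp_rot: [2.214, 0.026, -2.207]
contact_force: [0.2, 0.5, -0.7]
finger_gap: 0.0217
t: 14.75
position: [0.4771, 0.1256, 0.0299]
tcp_rot: [2.214, 0.027, -2.207]
contact_force: [-0.3, -0.1, -1.7]
finger_gap: 0.0216
pos [0.4771 0.1256 0.0299] total mm [2.4 0.5 1.5] rot [-0.    -0.003  0.001]
[2.4 0.5 1.5] [-0.    -0.003  0.001]
```

```bash
cat >> h.py <<'E'
def shaftpose():
    p,R=tool();A=np.c_[X,Y,N];q=A.T@(p-foot);z=-A.T@R[:,2];x=A.T@R[:,0]
    F=A.T@robot.state()["contact_force"]
    print("tcp in shaft mm",(q*1e3).round(1),"pointer deg left",np.degrees(np.arctan2(z[1],z[0])).round(1),"tilt err x,y deg",np.degrees([x[0],x[1]]).round(2),"F",F.round(1),"j",robot.state()["joint_positions"].round(2))
E
python3 - <<'E'
from h import *
go(0,0,100,22,12)
E
```

```text
pos [0.4771 0.1256 0.0299] total mm [-105.9  323.9   11.1] rot [-0.263  0.54   0.139]
[-8.8 27.   0.9] [-0.022  0.045  0.012]
[-8.6 27.1  1.1] [-0.022  0.045  0.012]
[-8.3 27.1  1.3] [-0.022  0.045  0.012]
[-8.  27.2  1.6] [-0.022  0.045  0.012]
[-7.8 27.3  1.8] [-0.022  0.045  0.012]
[-7.6 27.3  2.1] [-0.022  0.045  0.012]
[-7.4 27.3  2.3] [-0.022  0.045  0.012]
[-7.2 27.4  2.6] [-0.022  0.045  0.012]
[-7.  27.4  2.9] [-0.022  0.045  0.012]
[-6.8 27.4  3.2] [-0.022  0.045  0.012]
[-6.6 27.4  3.5] [-0.022  0.045  0.012]
[-6.5 27.4  3.8] [-0.022  0.045  0.012]
```

```bash
python3 -m creep '15 -10 0 0 0 0 0; 15 -25 0 0 0 0 0; 15 -35 10 0 -0.022 0.045 0.012; 15 -30 27 1 -0.022 0.045 0.012; 15 -20 27 1 -0.022 0.045 0.012'; python3 - <<'E'
from h import *
shaftpose();go(0,0,110,22,9)
E
```

```text
t: 15.25
position: [0.4749, 0.0613, 0.1538]
tcp_rot: [2.299, 0.059, -2.003]
contact_force: [0.7, 0.1, -0.6]
finger_gap: 0.0221
tcp in shaft mm [ -8.8 259.  127.2] pointer deg left 11.6 tilt err x,y deg [-23.22  -1.04] F [ 0.3  0.1 -0.9] j [-1.11  0.23  0.92  2.25 -0.22  0.62 -1.53]
pos [0.4749 0.0613 0.1538] total mm [ 16.9 257.1  32.7] rot [-0.193  0.406  0.1  ]
[ 1.9 28.6  3.6] [-0.021  0.045  0.011]
[ 2.  28.5  4.3] [-0.021  0.045  0.011]
[ 2.1 28.3  5. ] [-0.021  0.045  0.011]
[ 2.2 28.2  5.7] [-0.021  0.045  0.011]
[ 2.2 28.   6.4] [-0.021  0.045  0.011]
[ 2.2 27.9  7.1] [-0.021  0.045  0.011]
[ 2.2 27.7  7.8] [-0.021  0.045  0.011]
[ 2.1 27.5  8.5] [-0.021  0.045  0.011]
[ 2.  27.3  9.2] [-0.021  0.045  0.011]
```

```bash
python3 -m creep '15 2 29 4 -0.021 0.045 0.011; 15 2 29 4 -0.021 0.045 0.011; 15 2 28 5 -0.021 0.045 0.011; 15 2 28 6 -0.021 0.045 0.011; 15 2 28 6 -0.021 0.045 0.011';python3 -m creep '15 2 28 7 -0.021 0.045 0.011; 15 2 28 8 -0.021 0.045 0.011; 15 2 28 8 -0.021 0.045 0.011; 15 2 27 9 -0.021 0.045 0.011'; python3 - <<'E'
from h import *
shaftpose();go(0,0,110,30,3)
E
```

```text
t: 15.75
position: [0.4719, -0.0864, 0.1529]
tcp_rot: [2.431, 0.123, -1.648]
contact_force: [1.4, 0.7, -2.1]
finger_gap: 0.022
t: 16.15
position: [0.4706, -0.1453, 0.1501]
tcp_rot: [2.477, 0.165, -1.504]
contact_force: [0.8, 0.6, -0.7]
finger_gap: 0.0215
tcp in shaft mm [  1.6  52.9 116.4] pointer deg left 19.7 tilt err x,y deg [-4.31  0.89] F [ 0.2  0.7 -1. ] j [-0.3   0.1   0.56  2.44 -0.77  0.19 -0.34]
pos [ 0.4706 -0.1453  0.1501] total mm [ 5.7 49.5 18.9] rot [-0.18   0.062  0.046]
[ 1.9 16.5  6.3] [-0.06   0.021  0.015]
[ 2.  16.1  7.3] [-0.06   0.021  0.015]
[ 2.1 15.6  8.3] [-0.06   0.021  0.015]
```

```bash
python3 -m creep '15 15 2 3 -0.04 0.02 0.015; 15 15 2 4 -0.04 0.02 0.015; 15 12 4 5 -0.04 0.02 0.01; 15 5 8 6 -0.04 0.01 0.01; 15 2 8 6 -0.04 0.01 0.01'; python3 - <<'E'
from h import *
shaftpose();go(0,0,68,40,3)
E
```

```text
t: 16.65
position: [0.4824, -0.184, 0.1447]
tcp_rot: [2.345, 0.282, -1.367]
contact_force: [0.2, -0.1, -2.1]
finger_gap: 0.0218
tcp in shaft mm [ 11.6  15.4 103.7] pointer deg left 30.9 tilt err x,y deg [-2.02  0.85] F [-1.  -0.1 -1.9] j [ 0.25  0.15  0.07  2.4  -1.02  0.16  0.18]
pos [ 0.4824 -0.184   0.1447] total mm [35.9  8.4 17. ] rot [-0.16   0.02   0.033]
[12.   2.8  5.7] [-0.053  0.007  0.011]
[12.   2.4  5.9] [-0.053  0.007  0.011]
[11.9  1.9  6.1] [-0.053  0.007  0.011]
```

```bash
python3 -m creep '15 6 2 5 -0.06 0.007 0.01; 15 6 2 5 -0.06 0.007 0.01; 15 6 2 5 -0.06 0.007 0.01; 15 6 2 5 -0.06 0.007 0.01; 15 6 2 5 -0.06 0.007 0.01'; python3 - <<'E'
from h import *
shaftpose();go(0,0,68,40,3)
E
```

```text
t: 17.15
position: [0.4854, -0.2184, 0.1443]
tcp_rot: [2.099, 0.452, -1.201]
contact_force: [0.1, -0.4, -1.8]
finger_gap: 0.0216
tcp in shaft mm [ 16.6 -18.5 100.2] pointer deg left 48.6 tilt err x,y deg [-0.84  1.04] F [-0.9 -0.4 -1.6] j [ 0.61  0.19 -0.22  2.36 -1.02  0.16  0.58]
pos [ 0.4854 -0.2184  0.1443] total mm [ 32.8 -23.9  -2.8] rot [ 0.151 -0.002  0.023]
[10.9 -8.  -0.9] [ 0.05  -0.001  0.008]
[10.9 -8.1 -0.6] [ 0.05  -0.001  0.008]
[10.8 -8.2 -0.1] [ 0.05  -0.001  0.008]
```

```bash
cat > fk.py <<'E'
import numpy as np, itertools
from scipy.optimize import least_squares
from scipy.spatial.transform import Rotation as Ro
D=[([-1.3705,.4267,.0739,1.6066,-.0341,1.1108,-.0671],[.2312,.6338,.2476],[.2735,1.5535,-.2755]),
([.93,.23,-.61,2.31,-.18,.16,2.73],[.4896,-.2074,.1443],[-.575,1.038,.317]),
([.5,.15,-.15,2.37,-.74,.16,2.73],[.4822,-.2009,.1508],[-.128,1.054,.024]),
([.63,.19,-.28,2.34,-.71,.16,2.73],[.4929,-.204,.1468],[-.125,1.049,.046]),
([-.4,.21,.19,2.24,-.01,.58,1.4],[.4756,.0329,.1283],[-.041,1.454,.019]),
([-.61,.34,.26,2.16,-.15,.66,.81],[.4737,.1240,.0956],[.415,1.534,-.409]),
([-1.04,.26,.76,2.12,-.24,.85,-1.34],[.4728,.1242,.1791],[2.023,.381,-2.025]),
([-1.04,.35,.84,2.02,-.33,.91,-1.62],[.5152,.1278,.1889],[-2.203,.018,2.211]),
([-1.11,.23,.92,2.25,-.22,.62,-1.53],[.4749,.0613,.1538],[2.299,.059,-2.003]),
([-.3,.1,.56,2.44,-.77,.19,-.34],[.4706,-.1453,.1501],[2.477,.165,-1.504]),
([.25,.15,.07,2.4,-1.02,.16,.18],[.4824,-.1840,.1447],[2.345,.282,-1.367]),
([.61,.19,-.22,2.36,-1.02,.16,.58],[.4854,-.2184,.1443],[2.099,.452,-1.201])]
# tool axes: x=approach. base model z=approach -> tool: x_t=z_m
def rz(a):return Ro.from_rotvec([0,0,a]).as_matrix()
def ry(a):return Ro.from_rotvec([0,a,0]).as_matrix()
M=np.array([[0,0,1],[0,1,0],[-1,0,0.]]).T  # columns
def fk(p,q,s):
    d,L1,L2,L3,a1,a2,a3,a4,c1,c7,ax,ay=p
    R=rz(s[0]*q[0]+c1);t=np.array([0,0,d])+R@[a4,0,0]
    R=R@ry(q[1])@rz(s[1]*q[2]);t=t+R@[a1,0,L1]
    R=R@ry(q[3]);t=t+R@[a2,0,0]
    R=R@rz(s[2]*q[4]);t=t+R@[0,0,L2]
    R=R@ry(q[5]);t=t+R@[a3,0,0]
    R=R@rz(s[3]*q[6]+c7);t=t+R@[ax,ay,L3]
    return t,R@np.array([[0,0,-1],[0,1,0],[1,0,0.]])
def res(p,s):
    o=[]
    for q,t,r in D:
        T,R=fk(p,q,s);o+=list(T-t);o+=list(.3*(Ro.from_matrix(R.T@Ro.from_rotvec(r).as_matrix()).as_rotvec()))
    return np.array(o)
if __name__=="__main__":
    best=None
    for s in itertools.product((1,-1),repeat=4):
        for c7 in(0,1.57,3.1,-1.57):
            f=least_squares(res,[.35,.4,.4,.3,0,0,0,0,0,c7,0,0],args=(s,))
            if best is None or f.cost<best[0]:best=(f.cost,s,f.x)
    print(best[0],best[1],best[2].round(4));r=res(best[2],best[1]).reshape(-1,6);print(np.abs(r).max(0).round(4))
    np.save("fk.npy",np.r_[best[2],best[1]])
E
python3 fk.py
```

```text
0.0013301053579214271 (-1, -1, -1, -1) [ 2.8230e-01  4.9470e-01  4.8340e-01  2.6550e-01  2.6300e-02 -8.8000e-03
 -3.3000e-03  3.9000e-03 -9.9600e-02  1.4776e+00  2.1000e-03 -6.0000e-04]
[0.0136 0.0176 0.0051 0.0039 0.0122 0.0159]
```

```bash
cat > ik.py <<'E'
from fk import *
from h import foot,X,Y,N,P
v=np.load("fk.npy");p=v[:12];s=v[12:]
lo=np.array([-2.85,-.5,-1.23,.21,-1.02,.16,-2.73]);hi=np.array([2.85,2.14,1.37,2.46,4.16,2.05,2.73])
def target(h,ang,sg):
    z=sg*P(ang);x=-N;return foot+h*1e-3*N,np.c_[x,np.cross(z,x),z]
def solve(T,R,q0,m=.02):
    def f(q):
        t,r=fk(p,q,s);return np.r_[(t-T)*5,Ro.from_matrix(r.T@R).as_rotvec()*2, .003*(q-(lo+hi)/2)/(hi-lo)]
    return least_squares(f,np.clip(q0,lo+m+1e-3,hi-m-1e-3),bounds=(lo+m,hi-m))
if __name__=="__main__":
    rng=np.random.default_rng(0)
    for h in(36,68,110):
      for sg in(1,-1):
        for ang in(40,0,-42):
            T,R=target(h,ang,sg);S=[]
            for _ in range(40):
                f=solve(T,R,lo+(hi-lo)*rng.random(7));e=np.abs(f.fun[:6]).max()
                if e<.01 and not any(np.abs(f.x-g).max()<.15 for g in S):S.append(f.x)
            print(h,sg,ang);[print("   ",g.round(2)) for g in S]
E
python3 ik.py
```

```text
36 1 40
    [ 1.18  0.52 -0.9   2.34  1.99  0.18  0.69]
    [ 1.39  0.74 -1.18  2.34  1.83  0.42  0.96]
36 1 0
    [ 1.41  0.77 -1.21  2.34  1.82  0.45  0.29]
36 1 -42
    [ 1.41  0.77 -1.21  2.34  1.81  0.45 -0.43]
36 -1 40
    [ 1.42  0.78 -1.21  2.35  1.83  0.45 -2.15]
36 -1 0
36 -1 -42
    [ 1.18  0.52 -0.9   2.35  2.02  0.18  2.37]
68 1 40
    [ 1.44  0.61 -1.21  2.37  1.67  0.32  1.06]
68 1 0
    [ 1.45  0.61 -1.21  2.37  1.67  0.32  0.37]
68 1 -42
    [ 1.45  0.61 -1.21  2.37  1.66  0.32 -0.36]
68 -1 40
    [ 1.45  0.61 -1.21  2.38  1.68  0.32 -2.08]
68 -1 0
68 -1 -42
    [ 1.33  0.48 -1.05  2.38  1.7   0.18  2.69]
110 1 40
110 1 0
110 1 -42
110 -1 40
110 -1 0
110 -1 -42
```

```bash
python3 - <<'E'
from h import *
plan([.474,.126,.15],[0,0,-1],[-.023,1,0],13)
E
```

```text
pos [ 0.4854 -0.2184  0.1443] total mm [ -20.7 -251.4 -234.8] rot [ 0.721 -0.501 -0.242]
[ -1.6 -19.3 -18.1] [ 0.055 -0.039 -0.019]
[ -1.9 -20.3 -16.9] [ 0.055 -0.039 -0.019]
[ -2.1 -21.3 -15.7] [ 0.055 -0.039 -0.019]
[ -2.3 -22.2 -14.4] [ 0.055 -0.039 -0.019]
[ -2.4 -23.  -13. ] [ 0.055 -0.039 -0.019]
[ -2.5 -23.7 -11.6] [ 0.055 -0.039 -0.019]
[ -2.4 -24.3 -10.2] [ 0.055 -0.039 -0.019]
[ -2.4 -24.9  -8.7] [ 0.055 -0.039 -0.019]
[ -2.2 -25.4  -7.3] [ 0.055 -0.039 -0.019]
[ -2.  -25.8  -5.8] [ 0.055 -0.039 -0.019]
[ -1.7 -26.1  -4.3] [ 0.055 -0.039 -0.019]
[ -1.3 -26.3  -2.7] [ 0.055 -0.039 -0.019]
[ -0.9 -26.5  -1.2] [ 0.055 -0.039 -0.019]
```

```bash
python3 -m creep '15 -8 -19 -18 0.055 -0.039 -0.019; 15 -6 -20 -17 0.055 -0.039 -0.019; 15 -2 -21 -16 0.055 -0.039 -0.019; 15 -2 -22 -14 0.055 -0.039 -0.019; 15 -2 -23 -13 0.055 -0.039 -0.019'; python3 -m creep '15 -2 -24 -12 0.055 -0.039 -0.019; 15 -2 -24 -10 0.055 -0.039 -0.019; 15 -2 -25 -9 0.055 -0.039 -0.019; 15 -2 -25 -7 0.055 -0.039 -0.019; 15 -2 -26 -6 0.055 -0.039 -0.019'; python3 - <<'E'
from h import *
shaftpose();plan([.474,.126,.11],[0,0,-1],[-.023,1,0],5)
E
```

```text
t: 17.65
position: [0.4748, -0.1592, 0.1459]
tcp_rot: [2.144, 0.394, -1.394]
contact_force: [1.1, 0.0, -0.9]
finger_gap: 0.0219
t: 18.15
position: [0.4515, -0.0472, 0.1419]
tcp_rot: [2.196, 0.266, -1.734]
contact_force: [-0.0, 0.0, -1.9]
finger_gap: 0.0219
tcp in shaft mm [-26.5 148.9 124.3] pointer deg left 27.9 tilt err x,y deg [-17.43  -1.99] F [-1.   0.  -1.6] j [-0.6   0.1   0.54  2.38  0.05  0.44 -1.31]
pos [ 0.4515 -0.0472  0.1419] total mm [  26.5 -157.5  -77.5] rot [ 0.345 -0.23  -0.105]
[  5.3 -31.5 -15.5] [ 0.069 -0.046 -0.021]
[  5.3 -32.4 -13.5] [ 0.069 -0.046 -0.021]
[  5.4 -33.1 -11.5] [ 0.069 -0.046 -0.021]
[  5.6 -33.7  -9.5] [ 0.069 -0.046 -0.021]
[  6.  -34.2  -7.4] [ 0.069 -0.046 -0.021]
```

```bash
python3 -m creep '15 3 -29 -14 0.06 -0.042 -0.019; 15 3 -29 -13 0.06 -0.042 -0.019; 15 4 -29 -11 0.06 -0.042 -0.019; 15 5 -29 -9 0.06 -0.042 -0.019; 15 6 -29 -7 0.06 -0.042 -0.019'; python3 - <<'E'
from h import *
plan([.474,.126,.045],[0,0,-1],[-.023,1,0],5)
E
```

```text
t: 18.65
position: [0.4707, 0.1125, 0.12]
tcp_rot: [2.205, 0.052, -2.175]
contact_force: [0.4, 0.5, -0.7]
finger_gap: 0.0216
pos [0.4707 0.1125 0.12  ] total mm [ 74.9 -13.9  -3. ] rot [ 0.032 -0.014 -0.008]
[15.  -2.8 -0.6] [ 0.006 -0.003 -0.002]
[15.  -2.8 -0.6] [ 0.006 -0.003 -0.002]
[15.  -2.7 -0.6] [ 0.006 -0.003 -0.002]
[15.  -2.7 -0.7] [ 0.006 -0.003 -0.002]
[15.  -2.7 -0.7] [ 0.006 -0.003 -0.002]
```

```bash
python3 -m creep '15 10 -3 -0.7 0.006 -0.003 -0.002; 15 17 -3 -0.7 0.006 -0.003 -0.002; 15 17 -3 -0.7 0.006 -0.003 -0.002; 15 15 -2.5 -0.6 0.006 -0.003 -0.002; 15 10 -2 -0.6 0.006 -0.003 -0.002'; python3 -m creep '15 4 0 0 0 0 0;15 0 0 0 0 0 0'; python3 - <<'E'
from h import *
plan([.474,.126,.030],[0,0,-1],[-.023,1,0],1)
E
```

```text
t: 19.15
position: [0.4759, 0.1286, 0.0507]
tcp_rot: [2.21, 0.031, -2.208]
contact_force: [0.0, -0.2, -1.9]
finger_gap: 0.0219
t: 19.35
position: [0.4755, 0.1276, 0.0461]
tcp_rot: [2.209, 0.029, -2.209]
contact_force: [0.7, -0.3, -0.6]
finger_gap: 0.0216
pos [0.4755 0.1276 0.0461] total mm [16.1  1.6  1.5] rot [0.003 0.    0.001]
[16.1  1.6  1.5] [0.003 0.    0.001]
```

```bash
python3 -m creep '15 6 0 0 0 0 0;15 6 0 0 0 0 0; 15 2 0 0 0 0 0; 15 0 0 0 0 0 0'; python3 -m creep '15 0.8 0 0 0 0 0; 15 0 0 0 0 0 0'
```

```text
t: 19.75
position: [0.4762, 0.1274, 0.0324]
tcp_rot: [2.211, 0.03, -2.207]
contact_force: [0.2, 0.1, -1.5]
finger_gap: 0.0218
t: 19.95
position: [0.4763, 0.1274, 0.0318]
tcp_rot: [2.212, 0.03, -2.207]
contact_force: [0.4, 0.5, -0.6]
finger_gap: 0.0218
```

```bash
python3 -m creep '15 0.8 0 0 0 0 0; 15 0 0 0 0 0 0'; python3 -m creep '15 0.8 0 0 0 0 0; 15 0 0 0 0 0 0'; python3 -m creep '15 0.7 0 0 0 0 0; 15 0 0 0 0 0 0'
```

```text
t: 20.15
position: [0.4765, 0.1274, 0.0312]
tcp_rot: [2.212, 0.03, -2.206]
contact_force: [0.4, 0.4, -1.2]
finger_gap: 0.0216
t: 20.35
position: [0.4765, 0.1275, 0.0304]
tcp_rot: [2.212, 0.031, -2.206]
contact_force: [-0.1, 0.1, -1.4]
finger_gap: 0.0213
t: 20.55
position: [0.4766, 0.1276, 0.0297]
tcp_rot: [2.213, 0.031, -2.206]
contact_force: [-1.1, -0.5, -1.1]
finger_gap: 0.0217
```

```bash
python3 -m creep '50 0 0 0 0 0 0; 60 0 0 0 0 0 0; 60 -15 0 0 0 0 0; 60 -25 0 0 0 0 0; 60 -25 0 0 -0.149 0 0'; for i in 1; do :; done; python3 -m creep '60 0 0 0 -0.149 0 0; 60 0 0 0 -0.149 0 0; 60 0 0 0 -0.149 0 0; 60 0 0 0 -0.149 0 0; 60 0 0 0 -0.149 0 0'; python3 -m creep '60 0 0 0 -0.149 0 0; 60 0 0 0 -0.149 0 0; 60 0 0 0 -0.149 0 0; 60 0 0 0 -0.149 0 0; 60 0 0 0 -0.149 0 0'; python3 -m creep '60 0 0 0 -0.149 0 0; 60 0 0 0 -0.149 0 0; 60 0 0 0 -0.149 0 0; 60 0 0 0 -0.149 0 0; 60 0 0 0 -0.149 0 0';  python3 - <<'E'
from h import *
shaftpose();plan([.474,.127,.06],[0,0,-1],[-.02,1,0],5)
E
```

```text
t: 21.05
position: [0.4747, 0.1266, 0.0938]
tcp_rot: [2.127, 0.185, -2.132]
contact_force: [0.4, 0.3, 0.2]
finger_gap: 0.06
t: 21.55
position: [0.4767, 0.1276, 0.098]
tcp_rot: [1.667, 0.834, -1.659]
contact_force: [-0.1, 0.3, 0.0]
finger_gap: 0.0599
t: 22.05
position: [0.4768, 0.1274, 0.0983]
tcp_rot: [1.131, 1.256, -1.124]
contact_force: [0.6, 0.4, -0.2]
finger_gap: 0.0603
t: 22.55
position: [0.4769, 0.127, 0.0985]
tcp_rot: [0.559, 1.494, -0.554]
contact_force: [0.1, -1.2, -0.4]
finger_gap: 0.0599
tcp in shaft mm [-41.5 324.6  82.5] pointer deg left 139.9 tilt err x,y deg [-30.11   0.1 ] F [-0.  -1.1 -0.5] j [-0.28  0.34 -0.14  2.13  0.07  0.67  0.4 ]
pos [0.4769 0.127  0.0985] total mm [38.5 -2.  -2.3] rot [-0.732  0.005 -0.003]
[ 7.7 -0.4 -0.5] [-0.146  0.001 -0.001]
[ 7.7 -0.3 -0.5] [-0.146  0.001 -0.001]
[ 7.7 -0.2 -0.5] [-0.146  0.001 -0.001]
[ 7.7 -0.2 -0.6] [-0.146  0.001 -0.001]
[ 7.7 -0.1 -0.6] [-0.146  0.001 -0.001]
```

```bash
python3 -m creep '60 -8 0 -9 -0.148 0 0; 60 -8 0 -9 -0.148 0 0; 60 -8 0 -9 -0.148 0 0; 60 -8 0 -9 -0.148 0 0; 60 -8 0 -9 -0.146 0 0'; python3 -m creep '60 0 0 0 0 0 0'; python3 - <<'E'
from h import *
import pickle
print(tool()[0],robot.state()["joint_positions"].round(3))
W=robot.camera_params("wrist")
pickle.dump((W,tool()),open("w6.pkl","wb"))
im=robot.grab_frame("wrist");cv2.imwrite("pics/w6.png",im)
u=proj(W,[.475,.1276,.02]).astype(int);print(u)
c=cv2.resize(im[u[1]-45:u[1]+45,u[0]-45:u[0]+45],None,fx=7,fy=7,interpolation=2)
cv2.imwrite("pics/w6c.png",(255*(c/255.)**.45).astype(np.uint8))
E
```

```text
t: 23.05
position: [0.4353, 0.1441, 0.1387]
tcp_rot: [-0.03, 1.567, 0.03]
contact_force: [-0.6, 0.2, 0.7]
finger_gap: 0.0603
t: 23.15
position: [0.435, 0.1443, 0.1395]
tcp_rot: [-0.033, 1.565, 0.033]
contact_force: [0.1, -0.2, -0.6]
finger_gap: 0.0599
[0.43496185 0.14425251 0.13948357] [-0.178  0.232 -0.318  2.168  0.108  0.752  1.046]
[255 250]
```

View pics/w6c.png

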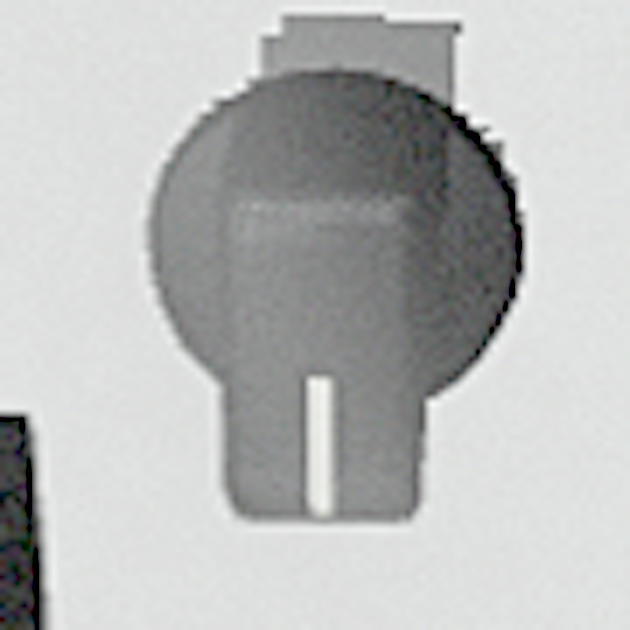

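```bash
python3 - <<'E'
from h import *
import pickle
W,_=pickle.load(open("w6.pkl","rb"))
f=lambda u,v:np.array([255-45+(u+.5)/7-.5,250-45+(v+.5)/7-.5])
q={k:onz(W,f(*v),.032) for k,v in dict(l=(224,480),r=(423,480),e=(322,521),near=(320,200),p0=(320,378),p1=(321,516)).items()}
for k in q:print(k,q[k].round(4))
d=q["p1"]-q["p0"];print(np.degrees(np.arctan2(d[1],d[0])))
for v in ((337,70,0),):print(onz(W,f(*v[:2]),v[2]))
for v in ((151,240),(523,240)):print(onz(W,f(*v),.005))
E
```

```text
l [0.4896 0.118  0.032 ]
r [0.4886 0.1406 0.032 ]
e [0.4945 0.1292 0.032 ]
near [0.4543 0.1282 0.032 ]
p0 [0.476  0.1286 0.032 ]
p1 [0.4938 0.1291 0.032 ]
1.4101156130701056
[0.45145859 0.12811192 0.        ]
[0.47270375 0.10618241 0.005     ]
[0.47069185 0.15146666 0.005     ]
```

```bash
echo 'foot=foot+(.2*X-.4*Y)*1e-3' >> h.py; python3 - <<'E'
from h import *
plan([.473,.1276,.06],[0,0,-1],[-.024,1,0],5)
E
```

```text
pos [0.4354 0.1441 0.1391] total mm [ 79.3 -17.8  36.5] rot [ 0.012  0.005 -0.   ]
[15.9 -3.6  7.3] [ 0.002  0.001 -0.   ]
[15.8 -3.6  7.3] [ 0.002  0.001 -0.   ]
[15.8 -3.5  7.4] [ 0.002  0.001 -0.   ]
[15.8 -3.5  7.4] [ 0.002  0.001 -0.   ]
[15.8 -3.5  7.4] [ 0.002  0.001 -0.   ]
```

```bash
python3 -m creep '60 14 -4 9 0.002 0.001 0; 60 16 -4 9 0.002 0.001 0; 60 16 -4 8 0.002 0.001 0; 60 16 -4 8 0.002 0.001 0; 60 14 -3 6 0.002 0 0'; python3 - <<'E'
from h import *
plan([.473,.1276,.029],[0,0,-1],[-.024,1,0],4)
E
```

```text
t: 23.7
position: [0.4806, 0.125, 0.0607]
tcp_rot: [0.002, 1.566, -0.001]
contact_force: [0.6, -0.6, 0.7]
finger_gap: 0.0599
pos [0.4806 0.125  0.0607] total mm [31.6  2.6 -7.7] rot [-0.025  0.005 -0.001]
[ 7.9  0.7 -1.9] [-0.006  0.001 -0.   ]
[ 7.9  0.7 -1.9] [-0.006  0.001 -0.   ]
[ 7.9  0.7 -1.9] [-0.006  0.001 -0.   ]
[ 7.9  0.7 -1.9] [-0.006  0.001 -0.   ]
```

```bash
python3 -m creep '60 2 0.7 -3 -0.006 0.001 0; 60 9 0.7 -2 -0.006 0.001 0; 60 9 0.7 -1.5 -0.006 0.001 0; 60 6 0.6 -1 -0.006 0.001 0; 60 0 0 0 0 0 0'; python3 - <<'E'
from h import *
plan([.473,.1276,.029],[0,0,-1],[-.024,1,0],1)
E
```

```text
t: 24.2
position: [0.472, 0.1274, 0.0308]
tcp_rot: [-0.011, 1.573, 0.01]
contact_force: [0.3, 0.3, 0.5]
finger_gap: 0.0598
pos [0.472  0.1274 0.0308] total mm [1.8 0.2 1. ] rot [-0.01  -0.002  0.001]
[1.8 0.2 1. ] [-0.01  -0.002  0.001]
```

```bash
python3 -m creep '60 2 0.2 1 -0.01 -0.002 0; 15 0 0 0 0 0 0; 15 0 0 0 0 0 0; 15 0 0 0 0 0 0; 15 0 0 0 0 0 0' 60; python3 -m creep '15 0 0 0 0 0 0; 15 0 0 0 0 0 0'; python3 - <<'E'
from h import *
plan([.473,.1276,.029],[0,0,-1],[-.024,1,0],1);print(robot.state()["joint_positions"].round(4).tolist())
E
```

```text
t: 24.7
position: [0.4737, 0.1281, 0.03]
tcp_rot: [-0.019, 1.568, 0.019]
contact_force: [-0.2, -0.4, -2.0]
finger_gap: 0.0217
t: 24.9
position: [0.4738, 0.128, 0.0302]
tcp_rot: [-0.019, 1.568, 0.019]
contact_force: [-1.2, -0.7, -2.3]
finger_gap: 0.0218
pos [0.4738 0.128  0.0302] total mm [ 1.2 -0.4 -0.8] rot [0.    0.003 0.   ]
[ 1.2 -0.4 -0.8] [0.    0.003 0.   ]
[-0.1914, 0.4628, -0.2436, 2.1615, 0.2143, 0.5367, 1.0002]
```

```bash
python3 -m creep '15 -10 0 0 0 0 0; 15 -30 0 0 0 0 0; 15 -35 0 0 0 0 0; 15 -35 0 0 0 0 0; 15 -35 0 0 0 0 0'; cat > sim.py <<'E'
from ik import *
from h import robot,tool
def jac(q):
    t0,R0=fk(p,q,s);J=np.zeros((6,7))
    for i in range(7):
        d=q.copy();d[i]+=1e-5;t,R=fk(p,d,s)
        J[:3,i]=(t-t0)/1e-5;J[3:,i]=Ro.from_matrix(R@R0.T).as_rotvec()/1e-5
    return t0,R0,J
def step(q,T,R):
    for _ in range(4):
        t,r,J=jac(q);e=np.r_[T-t,Ro.from_matrix(R@r.T).as_rotvec()]
        if np.abs(e).max()<1e-4:break
        free=np.ones(7,bool)
        for _ in range(4):
            Jf=J[:,free];dq=np.zeros(7);dq[free]=Jf.T@np.linalg.solve(Jf@Jf.T+1e-4*np.eye(6),e)
            bad=free&((q+dq<lo)|(q+dq>hi))
            if not bad.any():break
            free&=~bad
        q=np.clip(q+dq*min(1,.2/np.abs(dq).max()),lo,hi)
    return q
def track(q,T1,R1,n):
    t0,r0=fk(p,q,s);rv=Ro.from_matrix(r0.T@R1).as_rotvec();mn=9
    for i in range(1,n+1):
        q=step(q,t0+(T1-t0)*i/n,r0@Ro.from_rotvec(rv*i/n).as_matrix());mn=min(mn,q[5])
    t,r=fk(p,q,s);return q,np.linalg.norm(t-T1)+.2*np.linalg.norm(Ro.from_matrix(r.T@R1).as_rotvec()),mn
E
python3 - <<'E'
from sim import *
q=robot.state()["joint_positions"];print(q.round(3),fk(p,q,s)[0],tool()[0])
T,R=target(66,40,1)
print("direct",track(q,T,R,30))
rng=np.random.default_rng(1);best=[]
for k in range(250):
    Tw=np.array([rng.uniform(.45,.75),rng.uniform(-.3,.3),rng.uniform(.2,.45)])
    tilt=rng.uniform(0,1.0);az=rng.uniform(-np.pi,np.pi);x=np.array([np.sin(tilt)*np.cos(az),np.sin(tilt)*np.sin(az),-np.cos(tilt)])
    ps=rng.uniform(-1.6,1.6);z=np.array([np.cos(ps),np.sin(ps),0]);z-=x*(x@z);z/=np.linalg.norm(z)
    Rw=np.c_[x,np.cross(z,x),z]
    a,e1,m1=track(q,Tw,Rw,20)
    if e1>.02:continue
    b,e2,m2=track(a,T,R,25);best.append((e2,Tw,tilt,az,ps,a,b,m1,m2))
best.sort(key=lambda v:v[0])
for v in best[:12]:print(round(v[0],3),v[1].round(2),np.round(v[2:5],2),v[5].round(2),v[6].round(2),np.round(v[7:],2))
E
```

```text
t: 25.4
position: [0.4703, 0.1274, 0.1782]
tcp_rot: [-0.021, 1.577, 0.019]
contact_force: [1.1, -0.4, -2.3]
finger_gap: 0.022
[-0.122  0.224 -0.31   2.068  0.088  0.868  1.115] [0.4830573  0.14979954 0.18534675] [0.47027735 0.12739932 0.1781918 ]
direct (array([ 1.30836274,  0.47434489, -1.02763307,  2.37237211,  1.69414529,
        0.16995176,  0.97594506]), np.float64(6.441818726624186e-06), np.float64(0.1603905286272374))
0.0 [0.48 0.01 0.41] [ 0.43 -3.12 -0.92] [-0.03  0.18 -0.11  1.63  0.01  1.76  0.47] [ 1.31  0.47 -1.02  2.37  1.69  0.17  0.97] [0.92 0.16]
0.0 [0.72 0.14 0.3 ] [ 0.48 -0.18  1.19] [-0.05  0.33 -0.39  1.73  0.52  0.73  2.07] [ 1.31  0.48 -1.03  2.37  1.69  0.17  0.98] [0.73 0.16]
0.0 [ 0.68 -0.2   0.25] [0.29 0.69 1.08] [ 0.9   0.57 -0.86  1.62  0.24  0.96  2.71] [ 1.31  0.48 -1.03  2.37  1.69  0.17  0.98] [0.82 0.17]
0.0 [ 0.68 -0.02  0.44] [ 0.89 -0.34 -0.23] [-0.04  0.01 -0.15  1.94  0.8   0.48  0.62] [ 1.31  0.48 -1.03  2.37  1.69  0.17  0.98] [0.48 0.16]
0.0 [0.58 0.22 0.3 ] [ 0.5   2.7  -0.86] [-0.19  0.51 -0.21  1.46 -0.23  1.57  0.33] [ 1.31  0.48 -1.03 
[... 320 characters left out ...]
.0 [0.74 0.2  0.2 ] [0.47 0.56 1.24] [ 0.14  0.54 -0.6   1.72  0.3   0.52  2.33] [ 1.31  0.47 -1.03  2.37  1.69  0.17  0.98] [0.52 0.17]
0.0 [ 0.57 -0.01  0.4 ] [ 0.96 -1.6  -1.16] [-0.36  0.29 -0.09  1.72  0.89  1.61  0.01] [ 1.33  0.49 -1.05  2.37  1.69  0.19  0.99] [0.89 0.18]
0.0 [0.69 0.09 0.35] [ 0.26 -2.39 -1.49] [-0.28  0.53 -0.01  1.24  0.14  1.59 -0.2 ] [ 1.33  0.49 -1.05  2.37  1.69  0.19  0.99] [0.9  0.18]
0.0 [0.69 0.23 0.44] [ 0.37 -1.56 -1.25] [-0.48  0.53 -0.1   1.06  0.38  1.71 -0.2 ] [ 1.33  0.49 -1.05  2.37  1.69  0.19  0.99] [0.9  0.17]
0.0 [0.62 0.09 0.3 ] [0.74 0.21 1.52] [ 0.79  0.1  -1.07  2.15  0.23  0.2   2.72] [ 1.32  0.48 -1.04  2.37  1.69  0.18  0.98] [0.2  0.16]
```

```bash
python3 - <<'E'
import re
t=open("fk.py").read()
t=t.replace("D=[(","""D=[([-.178,.232,-.318,2.168,.108,.752,1.046],[.43496,.14425,.13948],[-.033,1.565,.033]),
([-0.1914,0.4628,-0.2436,2.1615,0.2143,0.5367,1.0002],[.4738,.128,.0302],[-.019,1.568,.019]),
([-.122,.224,-.31,2.068,.088,.868,1.115],[.47028,.12740,.17819],[-.021,1.577,.019]),
([-.28,.34,-.14,2.13,.07,.67,.4],[.4769,.127,.0985],[.559,1.494,-.554]),
([-.6,.1,.54,2.38,.05,.44,-1.31],[.4515,-.0472,.1419],[2.196,.266,-1.734]),
(""")
t=re.sub(r"def fk.*?return t,R@",'''def fk(p,q,s):
    d,L1,L2,L3,a1,a2,a3,a4,b1,b2,b3,ax,ay=p[:13];o=p[13:20];q=np.asarray(q)+np.array([0,*o[1:6],0])
    R=rz(s[0]*q[0]+o[0]);t=np.array([0,0,d])+R@[a4,0,0]
    R=R@ry(q[1]);t=t+R@[0,b1,0];R=R@rz(s[1]*q[2]);t=t+R@[a1,0,L1]
    R=R@ry(q[3]);t=t+R@[a2,b2,0]
    R=R@rz(s[2]*q[4]);t=t+R@[0,0,L2]
    R=R@ry(q[5]);t=t+R@[a3,b3,0]
    R=R@rz(s[3]*q[6]+o[6]);t=t+R@[ax,ay,L3]
    return t,R@''',t,flags=re.S)
t=t[:t.index("if __name__")]+'''
if __name__=="__main__":
    s=(-1,-1,-1,-1)
    reg=lambda x:np.r_[res(x,s),.02*x[4:13],.005*x[13:19]]
    f=least_squares(reg,[.28,.49,.48,.265]+[0]*9+[-.1,0,0,0,0,0,1.5],loss="soft_l1",f_scale=.01)
    print(f.cost,f.x.round(3));r=res(f.x,s).reshape(-1,6);print(np.abs(r).max(1).round(4))
    np.save("fk.npy",np.r_[f.x,s])
'''
open("fk.py","w").write(t)
u=open("ik.py").read().replace("p=v[:12];s=v[12:]","p=v[:20];s=v[20:]");open("ik.py","w").write(u)
E
python3 fk.py;python3 - <<'E'
from ik import *
for h,a in((66,40),(36,40),(36,0),(33,-42)):
    T,R=target(h,a,1);f=solve(T,R,[1.4,.7,-1.2,2.34,1.8,.4,.9-(40-a)/57.]);print(f.x.round(2),np.abs(f.fun[:6]).max().round(3))
E
```

```text
9.555574582782997e-05 [ 2.850e-01  5.500e-01  4.920e-01  3.180e-01  4.000e-03  5.000e-03
  3.000e-03  4.000e-03 -2.900e-02 -3.700e-02  1.000e-03 -1.000e-03
  1.000e-03  2.000e-03 -3.000e-03  5.000e-03 -3.000e-03 -1.000e-03
  6.000e-03  1.569e+00]
[0.0014 0.0022 0.0013 0.0036 0.003  0.0023 0.0025 0.0026 0.0014 0.0015
 0.0028 0.0029 0.0023 0.0029 0.0028 0.0014 0.0014]
[ 1.2   0.41 -0.97  2.36  1.66  0.18  0.93] 0.0
[ 1.04  0.44 -0.81  2.36  2.03  0.18  0.55] 0.0
[ 1.1   0.47 -0.88  2.35  1.95  0.21 -0.05] 0.0
[ 1.29  0.61 -1.13  2.34  1.78  0.38 -0.54] 0.0
```

```bash
cat >> sim.py <<'E'
def stepclip(q,T,R,lam=1e-3,it=20):
    for _ in range(it):
        t,r,J=jac(q);e=np.r_[T-t,Ro.from_matrix(R@r.T).as_rotvec()]
        dq=J.T@np.linalg.solve(J@J.T+lam*np.eye(6),e)
        q=np.clip(q+dq*min(1,.1/max(1e-9,np.abs(dq).max())),lo,hi)
    return q
def rows(q,rs,f):
    for r in rs:
        t,R=fk(p,q,s);q=f(q,t+R@(np.array(r[:3])*1e-3),R@Ro.from_rotvec(r[3:]).as_matrix());
    return q
E
python3 - <<'E'
from sim import *
q=np.array([.25,.15,.07,2.4,-1.02,.16,.18])
for f in(step,stepclip,lambda a,b,c:stepclip(a,b,c,1e-2,5),lambda a,b,c:stepclip(a,b,c,1e-4,50)):
    b=rows(q,[[6,2,5,-.06,.007,.01]]*5,f);print(b.round(2),fk(p,b,s)[0].round(4))
print("real .61 .19 -.22 2.36 -1.02 .16 .58; .4854 -.2184 .1443")
q=np.array([.93,.23,-.61,2.31,-.18,.16,2.73])
for f in(step,stepclip,lambda a,b,c:stepclip(a,b,c,1e-2,5),lambda a,b,c:stepclip(a,b,c,1e-4,50)):
    b=rows(q,[[0,3,-2,.1,-.005,-.01]]*2+[[2,3,-2,.1,-.005,-.01]]*3,f);print(b.round(2),fk(p,b,s)[0].round(4))
print("real .5 .15 -.15 2.37 -.74 .16 2.73; .4822 -.2009 .1508")
E
```

```text
[ 0.59  0.17 -0.2   2.36 -1.02  0.16  0.56] [ 0.4884 -0.2177  0.1547]
[ 1.04  0.32 -0.75  2.39 -1.02  0.16  0.63] [ 0.4667 -0.1313  0.1079]
[ 0.65  0.21 -0.31  2.38 -1.02  0.16  0.69] [ 0.4801 -0.1801  0.1294]
[ 1.05  0.32 -0.76  2.4  -1.02  0.16  0.63] [ 0.4661 -0.1291  0.1072]
real .61 .19 -.22 2.36 -1.02 .16 .58; .4854 -.2184 .1443
[ 0.56  0.14 -0.21  2.37 -0.71  0.16  2.71] [ 0.4829 -0.2023  0.1597]
[ 0.81  0.21 -0.51  2.39 -0.4   0.16  2.42] [ 0.4522 -0.1715  0.1184]
[ 0.83  0.21 -0.53  2.39 -0.38  0.16  2.41] [ 0.4544 -0.175   0.1223]
[ 0.8   0.21 -0.5   2.39 -0.43  0.16  2.45] [ 0.4524 -0.1708  0.1182]
real .5 .15 -.15 2.37 -.74 .16 2.73; .4822 -.2009 .1508
```

```bash
python3 - <<'E'
from sim import *
q=robot.state()["joint_positions"];print(q.round(3),fk(p,q,s)[0],tool()[0])
T,R=target(66,40,1);Te,Re=target(33,-42,1);Th,Rh=target(36,40,1)
print("direct",track(q,T,R,30))
rng=np.random.default_rng(2);best=[]
for k in range(300):
    Tw=np.array([rng.uniform(.45,.7),rng.uniform(-.3,.2),rng.uniform(.22,.4)])
    tilt=rng.uniform(0.2,1.2);az=rng.uniform(-np.pi,0.5);x=np.array([np.sin(tilt)*np.cos(az),np.sin(tilt)*np.sin(az),-np.cos(tilt)])
    ps=rng.uniform(-1.6,1.6);z=np.array([np.cos(ps),np.sin(ps),0]);z-=x*(x@z);z/=np.linalg.norm(z)
    Rw=np.c_[x,np.cross(z,x),z]
    a,e1,m1=track(q,Tw,Rw,16)
    if e1>.02:continue
    b,e2,m2=track(a,T,R,20)
    if e2>.005:continue
    d,e3,m3=track(b,Th,Rh,5);d,e4,m4=track(d,Te,Re,12)
    best.append((min(m1,m2,m3,m4)-10*(e3+e4),Tw,tilt,az,ps,a,b,d,m1,m2,m3,m4))
best.sort(key=lambda v:-v[0])
for v in best[:10]:print(round(v[0],3),v[1].round(2),np.round(v[2:5],2),v[5].round(2),v[6].round(2),v[7].round(2),np.round(v[8:],2))
E
```

```text
[-0.122  0.224 -0.31   2.068  0.088  0.868  1.115] [0.47139286 0.12624078 0.17822885] [0.47027735 0.12739932 0.1781918 ]
direct (array([ 1.17649376,  0.39457699, -0.94315241,  2.36602593,  1.68022447,
        0.16566598,  0.90602172]), np.float64(3.0464895838106565e-05), np.float64(0.1612102665166088))
0.214 [0.5  0.14 0.34] [ 1.05 -0.79 -0.3 ] [-0.62  0.17 -0.4   2.13  1.08  1.43  0.08] [ 1.25  0.43 -1.03  2.36  1.64  0.21  0.97] [ 1.35  0.68 -1.22  2.34  1.75  0.46 -0.48] [0.87 0.21 0.24 0.34]
0.21 [0.48 0.18 0.35] [ 1.11 -1.35 -1.41] [-0.78  0.42 -0.21  1.8   0.8   1.82 -1.09] [ 1.24  0.43 -1.03  2.36  1.64  0.21  0.96] [ 1.35  0.67 -1.22  2.34  1.75  0.46 -0.48] [0.85 0.21 0.23 0.34]
0.202 [0.46 0.16 0.32] [ 0.6  -2.61 -0.34] [-0.32  0.41 -0.22  1.6   0.08  1.75  0.57] [ 1.24  0.43 -1.02  2.36  1.64  0.21  0.96] [ 1.35  0.67 -1.22  2.34  1.75  0.45 -0.48] [0.93 0.2  0.23 0.34]
0.202 [ 0.55 -0.    0.39] [ 0.64 -2.14  0.22] [-0.19  0.38 -0.19  1.5   0.44  1.8   1.27] [ 1.24  0.43 -1.02  2.36  1.64  0.21  0.96] [ 1.35  0.67 -1.22  2.34  1.75  0.45 -0.48] [0.94 0.2  0.23 0.34]
0.196 
[... 479 characters left out ...]
[ 1.22  0.41 -0.99  2.36  1.65  0.19  0.94] [ 1.35  0.68 -1.23  2.34  1.75  0.46 -0.47] [0.94 0.19 0.22 0.32]
0.189 [0.5  0.03 0.33] [ 0.81 -1.6   0.31] [-0.37  0.29 -0.26  1.84  0.67  1.6   0.96] [ 1.23  0.42 -1.01  2.36  1.65  0.2   0.96] [ 1.35  0.67 -1.21  2.34  1.75  0.45 -0.48] [0.92 0.19 0.23 0.33]
0.188 [0.67 0.18 0.25] [ 0.35 -1.57  0.31] [-0.33  0.54 -0.24  1.46  0.43  1.36  1.18] [ 1.22  0.42 -1.    2.36  1.65  0.19  0.95] [ 1.34  0.66 -1.21  2.34  1.75  0.44 -0.49] [0.9  0.19 0.22 0.33]
0.185 [0.57 0.1  0.27] [ 0.66 -1.56  0.39] [-0.39  0.41 -0.25  1.73  0.62  1.48  1.05] [ 1.22  0.41 -0.99  2.36  1.66  0.19  0.94] [ 1.35  0.68 -1.23  2.34  1.75  0.46 -0.47] [0.91 0.19 0.21 0.32]
```

```bash
cat > wp.py <<'E'
import sys
from h import *
if sys.argv[1]=="W": plan([.5,.03,.33],[0,-.72,-.69],np.cross([c(.31),s(.31),0],[0,-.72,-.69]),int(sys.argv[2]))
print(robot.state()["joint_positions"].round(2))
E
python3 wp.py W 9
```

```text
pos [0.4703 0.1274 0.1782] total mm [-151.8  -98.4   26.3] rot [-0.18   0.092 -0.801]
[-16.9 -10.9   2.9] [-0.02   0.01  -0.089]
[-15.9 -12.4   2.5] [-0.02   0.01  -0.089]
[-14.7 -13.8   2.1] [-0.02   0.01  -0.089]
[-13.4 -15.1   1.7] [-0.02   0.01  -0.089]
[-12.1 -16.3   1.2] [-0.02   0.01  -0.089]
[-10.6 -17.3   0.8] [-0.02   0.01  -0.089]
[ -9.  -18.2   0.3] [-0.02   0.01  -0.089]
[ -7.3 -18.9  -0.1] [-0.02   0.01  -0.089]
[ -5.6 -19.5  -0.6] [-0.02   0.01  -0.089]
[-0.12  0.22 -0.31  2.07  0.09  0.87  1.11]
```

```bash
python3 -m creep '15 -17 -11 3 -0.02 0.01 -0.09; 15 -16 -12 2.5 -0.02 0.01 -0.09; 15 -15 -14 2 -0.02 0.01 -0.09; 15 -14 -15 2 -0.02 0.01 -0.09; 15 -12 -16 1 -0.02 0.01 -0.09'; python3 -m creep '15 -11 -17 1 -0.02 0.01 -0.09; 15 -9 -18 0 -0.02 0.01 -0.09; 15 -7 -19 0 -0.02 0.01 -0.09; 15 -6 -20 -0.5 -0.02 0.01 -0.09'; cat >> h.py <<'E'
E
python3 - <<'E'
from h import *
import numpy as np
from sim import track,target,fk,p,s as sg
q=robot.state()["joint_positions"];print(q.round(2),tool()[0])
T,R=target(75,40,1);print(track(q,T,R,20))
go(0,0,75,40,20)
E
```

```text
t: 25.9
position: [0.4873, 0.071, 0.2767]
tcp_rot: [-0.462, 1.58, -0.272]
contact_force: [0.1, 0.2, -0.9]
finger_gap: 0.0217
t: 26.3
position: [0.4993, 0.029, 0.353]
tcp_rot: [-0.82, 1.54, -0.506]
contact_force: [-0.7, -0.7, -2.7]
finger_gap: 0.0219
[-0.39  0.26 -0.27  1.85  0.7   1.63  0.94] [0.49933063 0.02904886 0.35296797]
(array([ 1.24126396,  0.38933264, -1.00901255,  2.36731408,  1.55675524,
        0.17562558,  1.03393807]), np.float64(1.6272895333699005e-06), np.float64(0.1625098570541992))
pos [0.4993 0.029  0.353 ] total mm [329.9  28.  -10.6] rot [-0.135 -0.772  0.501]
[16.5  1.4 -0.5] [-0.007 -0.039  0.025]
[16.5  1.  -1.2] [-0.007 -0.039  0.025]
[16.5  0.6 -1.8] [-0.007 -0.039  0.025]
[16.4  0.2 -2.4] [-0.007 -0.039  0.025]
[16.3 -0.2 -3.1] [-0.007 -0.039  0.025]
[16.1 -0.6 -3.7] [-0.007 -0.039  0.025]
[16.  -1.  -4.3] [-0.007 -0.039  0.025]
[15.8 -1.3 -4.9] [-0.007 -0.039  0.025]
[15.5 -1.7 -5.5] [-0.007 -0.039  0.025]
[15.2 -2.  -6.1] [-0.007 -0.039  0.025]
[14.9 -2.4 -6.7] [-0.007 -0.039  0.025]
[14.6 -2.7 -7.3] [-0.007 -0.039  0.025]
[14.2 -3.  -7.9] [-0.007 -0.039  0.025]
[13.8 -3.3 -8.5] [-0.007 -0.039  0.025]
[13.4 -3.6 -9. ] [-0.007 -0.039  0.025]
[13.  -3.8 -9.6] [-0.007 -0.039  0.025]
[ 12.5  -4.1 -10.1] [-0.007 -0.039  0.025]
[ 12.   -4.3 -10.6] [-0.007 -0.039  0.025]
[ 11.5  -4.6 -11.1] [-0.007 -0.039  0.025]
[ 10.9  -4.8 -11.5] [-0.007 -0.039  0.025]
```

```bash
python3 -m creep '15 16 1 -0.5 -0.007 -0.04 0.026; 15 16 1 -1 -0.007 -0.04 0.026; 15 16 0.6 -2 -0.007 -0.04 0.026; 15 16 0 -2.4 -0.007 -0.04 0.026; 15 16 0 -3 -0.007 -0.04 0.026'; python3 -m creep '15 16 -0.6 -4 -0.007 -0.04 0.026; 15 16 -1 -4 -0.007 -0.04 0.026; 15 16 -1 -5 -0.007 -0.04 0.026; 15 15 -2 -6 -0.007 -0.04 0.026; 15 15 -2 -6 -0.007 -0.04 0.026'
python3 - <<'E'
from h import *
from sim import track,target,fk,p,s as sg
q=robot.state()["joint_positions"];print(q.round(2),tool()[0])
for h in(66,75):T,R=target(h,40,1);print(track(q,T,R,20))
go(0,0,72,40,12)
E
```

```text
t: 26.8
position: [0.4963, -0.0252, 0.2969]
tcp_rot: [-0.769, 1.402, -0.284]
contact_force: [1.2, -0.5, -2.4]
finger_gap: 0.0217
t: 27.3
position: [0.4924, -0.0836, 0.2383]
tcp_rot: [-0.707, 1.255, -0.074]
contact_force: [0.2, -0.2, -1.6]
finger_gap: 0.0216
[-0.13  0.03 -0.17  2.27  0.8   0.79  1.13] [ 0.49242987 -0.08361321  0.23834803]
(array([ 1.18006369,  0.39622662, -0.94745628,  2.36585088,  1.67781004,
        0.16785475,  0.90927079]), np.float64(3.248888223570858e-06), np.float64(0.164570669198944))
(array([ 1.25105633,  0.39434055, -1.02100568,  2.36684461,  1.55449974,
        0.18212911,  1.03854282]), np.float64(2.077610263419095e-05), np.float64(0.1627831101097678))
pos [ 0.4924 -0.0836  0.2383] total mm [154.4 -24.2 -72.7] rot [-0.061 -0.352  0.234]
[12.9 -2.  -6.1] [-0.005 -0.029  0.02 ]
[12.6 -2.2 -6.4] [-0.005 -0.029  0.02 ]
[12.4 -2.4 -6.8] [-0.005 -0.029  0.02 ]
[12.1 -2.6 -7.2] [-0.005 -0.029  0.02 ]
[11.9 -2.8 -7.6] [-0.005 -0.029  0.02 ]
[11.6 -3.  -7.9] [-0.005 -0.029  0.02 ]
[11.3 -3.2 -8.3] [-0.005 -0.029  0.02 ]
[11.  -3.4 -8.6] [-0.005 -0.029  0.02 ]
[10.7 -3.6 -8.9] [-0.005 -0.029  0.02 ]
[10.3 -3.7 -9.3] [-0.005 -0.029  0.02 ]
[10.  -3.9 -9.6] [-0.005 -0.029  0.02 ]
[ 9.6 -4.  -9.9] [-0.005 -0.029  0.02 ]
```

```bash
python3 - <<'E'
from sim import *
q=robot.state()["joint_positions"]
T,R=target(66,40,1)
rng=np.random.default_rng(3);best=[]
for k in range(250):
    Tw=np.array([rng.uniform(.48,.62),rng.uniform(-.3,-.08),rng.uniform(.16,.26)])
    tilt=rng.uniform(0.2,1.1);az=rng.uniform(-1.9,0.);x=np.array([np.sin(tilt)*np.cos(az),np.sin(tilt)*np.sin(az),-np.cos(tilt)])
    ps=rng.uniform(-.8,1.6);z=np.array([np.cos(ps),np.sin(ps),0]);z-=x*(x@z);z/=np.linalg.norm(z)
    Rw=np.c_[x,np.cross(z,x),z]
    a,e1,m1=track(q,Tw,Rw,12)
    if e1>.02:continue
    b,e2,m2=track(a,T,R,12)
    if e2>.005:continue
    best.append((min(m1,m2),Tw,tilt,az,ps,a,b,m1,m2))
best.sort(key=lambda v:-v[0])
for v in best[:8]:print(round(v[0],3),v[1].round(3),np.round(v[2:5],2),v[5].round(2),v[6].round(2),np.round(v[7:],2))
E
```

```text
0.31 [ 0.549 -0.201  0.173] [ 1.06 -0.62  1.55] [ 0.93  0.62 -1.16  2.46  2.17  1.22  1.05] [ 1.36  0.51 -1.18  2.36  1.6   0.31  1.04] [0.71 0.31]
0.199 [ 0.493 -0.1    0.196] [ 0.54 -1.41  1.43] [-0.09  0.23 -0.2   2.13  0.71  1.    2.2 ] [ 1.23  0.42 -1.01  2.36  1.65  0.2   0.95] [0.8 0.2]
0.198 [ 0.521 -0.224  0.24 ] [ 1.06 -1.74 -0.63] [-0.2   0.47 -0.01  1.98  0.97  1.4   0.41] [ 1.23  0.42 -1.01  2.36  1.65  0.2   0.95] [0.85 0.2 ]
0.195 [ 0.499 -0.169  0.162] [ 0.94 -1.29 -0.56] [-0.25  0.39 -0.1   2.29  1.23  1.06 -0.05] [ 1.22  0.42 -1.    2.36  1.65  0.2   0.95] [0.8 0.2]
0.195 [ 0.564 -0.208  0.201] [ 0.96 -1.49  1.09] [-0.16  0.46 -0.07  2.03  1.1   1.19  1.44] [ 1.22  0.42 -1.    2.36  1.65  0.19  0.95] [0.83 0.19]
0.193 [ 0.594 -0.113  0.251] [ 0.88 -1.77 -0.07] [-0.24  0.51 -0.07  1.74  0.77  1.47  0.83] [ 1.23  0.42 -1.01  2.36  1.65  0.2   0.95] [0.85 0.19]
0.193 [ 0.574 -0.134  0.254] [ 0.55 -1.16  0.16] [-0.08  0.2  -0.1   2.02  0.72  0.92  1.15] [ 1.24  0.43 -1.02  2.36  1.64  0.21  0.96] [0.8  0.19]
0.191 [ 0.54  -0.171  0.234] [ 1.06 -1.36  0.76] [-0.25  0.39 -0.11  2.15  1.19  1.26  0.92] [ 1.22  0.41 -0.99  2.36  1.65  0.19  0.94] [0.83 0.19]
```

```bash
cat > wp2.py <<'E'
from h import *
import sys
t,a=.55,-1.16;x=np.array([s(t)*c(a),s(t)*s(a),-c(t)])
plan([.574,-.134,.254],x,np.cross([c(.16),s(.16),0],x),int(sys.argv[1]));print(robot.state()["joint_positions"].round(2))
E
python3 wp2.py 5
```

```text
pos [ 0.4924 -0.0836  0.2383] total mm [ 35.7 -74.1  51.7] rot [ 0.195  0.142 -0.011]
[  7.1 -14.8  10.3] [ 0.039  0.028 -0.002]
[  6.9 -14.4  11.1] [ 0.039  0.028 -0.002]
[  6.6 -13.9  11.8] [ 0.039  0.028 -0.002]
[  6.3 -13.4  12.6] [ 0.039  0.028 -0.002]
[  5.9 -12.9  13.2] [ 0.039  0.028 -0.002]
[-0.13  0.03 -0.17  2.27  0.8   0.79  1.13]
```

```bash
python3 -m creep '15 7 -15 11 0.04 0.03 0; 15 7 -15 11 0.04 0.03 0; 15 7 -14 12 0.04 0.03 0; 15 6 -14 13 0.04 0.03 0; 15 6 -13 13 0.04 0.03 0'; python3 - <<'E'
from h import *
from sim import track,target,fk,p,s as sg
q=robot.state()["joint_positions"];print(q.round(2),tool()[0])
for h in(66,72):T,R=target(h,40,1);print(track(q,T,R,20))
go(0,0,68,40,18)
E
```

```text
t: 27.8
position: [0.5716, -0.1406, 0.2567]
tcp_rot: [-0.527, 1.373, -0.262]
contact_force: [0.5, 0.1, -1.5]
finger_gap: 0.0218
[-0.07  0.2  -0.09  2.01  0.69  0.93  1.17] [ 0.57163577 -0.1406369   0.25669302]
(array([ 1.19772304,  0.40445426, -0.96877746,  2.36490911,  1.6659281 ,
        0.17876317,  0.92532578]), np.float64(2.6306463170691286e-05), np.float64(0.16248972246782994))
(array([ 1.23717805,  0.39972432, -1.00847089,  2.36603117,  1.58978469,
        0.18355534,  1.00365555]), np.float64(3.1767275745703244e-05), np.float64(0.16723530240151976))
pos [ 0.5716 -0.1406  0.2567] total mm [ 140.3   33.1 -107.1] rot [-0.287 -0.482  0.267]
[ 7.8  1.8 -5.9] [-0.016 -0.027  0.015]
[ 7.7  1.8 -6.1] [-0.016 -0.027  0.015]
[ 7.5  1.8 -6.3] [-0.016 -0.027  0.015]
[ 7.4  1.8 -6.5] [-0.016 -0.027  0.015]
[ 7.2  1.8 -6.6] [-0.016 -0.027  0.015]
[ 7.1  1.8 -6.8] [-0.016 -0.027  0.015]
[ 6.9  1.8 -7. ] [-0.016 -0.027  0.015]
[ 6.8  1.8 -7.1] [-0.016 -0.027  0.015]
[ 6.6  1.8 -7.3] [-0.016 -0.027  0.015]
[ 6.4  1.8 -7.4] [-0.016 -0.027  0.015]
[ 6.2  1.9 -7.5] [-0.016 -0.027  0.015]
[ 6.1  1.9 -7.7] [-0.016 -0.027  0.015]
[ 5.9  1.9 -7.8] [-0.016 -0.027  0.015]
[ 5.7  2.  -7.9] [-0.016 -0.027  0.015]
[ 5.5  2.  -8.1] [-0.016 -0.027  0.015]
[ 5.3  2.1 -8.2] [-0.016 -0.027  0.015]
[ 5.1  2.1 -8.3] [-0.016 -0.027  0.015]
[ 5.   2.2 -8.4] [-0.016 -0.027  0.015]
```

```bash
python3 -m creep '15 8 2 -6 -0.016 -0.027 0.015; 15 8 2 -6 -0.016 -0.027 0.015; 15 7.5 2 -6 -0.016 -0.027 0.015; 15 7.5 2 -6.5 -0.016 -0.027 0.015; 15 7 2 -6.5 -0.016 -0.027 0.015'; python3 -m creep '15 7 2 -7 -0.016 -0.027 0.015; 15 7 2 -7 -0.016 -0.027 0.015; 15 7 2 -7 -0.016 -0.027 0.015; 15 6 2 -7 -0.016 -0.027 0.015; 15 6 2 -7 -0.016 -0.027 0.015'; python3 - <<'E'
from h import *
from sim import track,target,fk,p,s as sg
q=robot.state()["joint_positions"];print(q.round(2),tool()[0])
for h in(66,72):T,R=target(h,40,1);print(track(q,T,R,20))
go(0,0,70,40,8)
E
```

```text
t: 28.3
position: [0.5518, -0.1573, 0.2174]
tcp_rot: [-0.546, 1.267, -0.108]
contact_force: [0.2, -0.7, -1.0]
finger_gap: 0.0217
t: 28.8
position: [0.5275, -0.1736, 0.1785]
tcp_rot: [-0.565, 1.155, 0.044]
contact_force: [0.1, 0.6, -1.6]
finger_gap: 0.0218
[ 0.11  0.14 -0.04  2.29  0.75  0.34  1.39] [ 0.52748359 -0.17355634  0.1784862 ]
(array([ 1.17316171,  0.39315971, -0.93918364,  2.36624552,  1.68301792,
        0.16375429,  0.90248245]), np.float64(6.831430642233652e-07), np.float64(0.1621362351191996))
(array([ 1.20881696,  0.38590775, -0.97401602,  2.36748797,  1.60133942,
        0.16539984,  0.98540174]), np.float64(9.874798854018302e-07), np.float64(0.1646992306117523))
pos [ 0.5275 -0.1736  0.1785] total mm [ 50.4  16.3 -63.8] rot [-0.128 -0.199  0.119]
[ 6.3  2.  -8. ] [-0.016 -0.025  0.015]
[ 6.1  2.1 -8.1] [-0.016 -0.025  0.015]
[ 6.   2.1 -8.2] [-0.016 -0.025  0.015]
[ 5.8  2.2 -8.3] [-0.016 -0.025  0.015]
[ 5.6  2.2 -8.4] [-0.016 -0.025  0.015]
[ 5.4  2.3 -8.5] [-0.016 -0.025  0.015]
[ 5.3  2.3 -8.6] [-0.016 -0.025  0.015]
[ 5.1  2.4 -8.7] [-0.016 -0.025  0.015]
```

```bash
python3 -m creep '15 4 1.3 -5 -0.01 -0.016 0.009; 15 4 1.3 -5 -0.01 -0.016 0.009; 15 4 1.3 -5 -0.01 -0.016 0.009; 15 4 1.3 -5 -0.01 -0.016 0.009; 15 4 1.3 -5 -0.01 -0.016 0.009'; python3 - <<'E'
from h import *
from sim import track,target
q=robot.state()["joint_positions"];shaftpose()
for h in(66,72):T,R=target(h,40,1);print(track(q,T,R,20))
go(0,0,70,40,8)
E
```

```text
t: 29.3
position: [0.5118, -0.1852, 0.1535]
tcp_rot: [-0.579, 1.089, 0.131]
contact_force: [1.0, 0.9, -1.8]
finger_gap: 0.0217
tcp in shaft mm [41.  17.3 95.6] pointer deg left -144.7 tilt err x,y deg [-2.65 -7.64] F [-0.1  1.  -2. ] j [ 0.33  0.16 -0.17  2.35  0.83  0.16  1.44]
(array([ 1.16883737,  0.39126126, -0.93400914,  2.36648604,  1.68630846,
        0.16121085,  0.898211  ]), np.float64(2.618489410456046e-06), np.float64(0.16121085023562767))
(array([ 1.20209755,  0.38254646, -0.96585972,  2.36779403,  1.60287733,
        0.16100327,  0.98222663]), np.float64(0.00010241691121396323), np.float64(0.16100327366769543))
pos [ 0.5118 -0.1852  0.1535] total mm [ 29.6  12.1 -40.2] rot [-0.077 -0.119  0.077]
[ 3.7  1.5 -5. ] [-0.01  -0.015  0.01 ]
[ 3.6  1.5 -5.1] [-0.01  -0.015  0.01 ]
[ 3.6  1.5 -5.1] [-0.01  -0.015  0.01 ]
[ 3.5  1.5 -5.1] [-0.01  -0.015  0.01 ]
[ 3.5  1.6 -5.2] [-0.01  -0.015  0.01 ]
[ 3.4  1.6 -5.2] [-0.01  -0.015  0.01 ]
[ 3.3  1.6 -5.2] [-0.01  -0.015  0.01 ]
[ 3.3  1.6 -5.3] [-0.01  -0.015  0.01 ]
```

```bash
sed -i 's/z=-A.T@R\[:,2\]/z=A.T@R[:,2]/' h.py; python3 -m creep '15 3 1 -4 -0.008 -0.012 0.008; 15 3 1 -4 -0.008 -0.012 0.008; 15 3 1 -4 -0.008 -0.012 0.008; 15 3 1 -4 -0.008 -0.012 0.008; 15 3 1 -4 -0.008 -0.012 0.008'; python3 - <<'E'
from h import *
from sim import track,target
q=robot.state()["joint_positions"];shaftpose()
for h in(66,72):T,R=target(h,40,1);print(track(q,T,R,20))
go(0,0,70,40,6)
E
```

```text
t: 29.8
position: [0.502, -0.1945, 0.1362]
tcp_rot: [-0.591, 1.044, 0.195]
contact_force: [-1.1, -0.2, -0.9]
finger_gap: 0.0219
tcp in shaft mm [24.3  7.1 85.7] pointer deg left 37.8 tilt err x,y deg [-1.16 -4.36] F [-1.4 -0.3 -0.2] j [ 0.94  0.26 -0.74  2.35  1.29  0.17  1.14]
(array([ 1.16766866,  0.39058659, -0.93256653,  2.36650191,  1.68663873,
        0.16034845,  0.89755098]), np.float64(8.287598014253709e-05), np.float64(0.16003987865019595))
(array([ 1.20185012,  0.38258177, -0.96560687,  2.36782415,  1.60423484,
        0.16102304,  0.98086775]), np.float64(6.973700843579511e-05), np.float64(0.1609034127498729))
pos [ 0.502  -0.1945  0.1362] total mm [ 16.6  10.1 -22.5] rot [-0.036 -0.064  0.046]
[ 2.8  1.7 -3.7] [-0.006 -0.011  0.008]
[ 2.7  1.7 -3.8] [-0.006 -0.011  0.008]
[ 2.7  1.7 -3.8] [-0.006 -0.011  0.008]
[ 2.7  1.7 -3.8] [-0.006 -0.011  0.008]
[ 2.7  1.7 -3.8] [-0.006 -0.011  0.008]
[ 2.6  1.7 -3.8] [-0.006 -0.011  0.008]
```

```bash
python3 -m creep '15 2.7 1.8 -4 -0.006 -0.011 0.008; 15 2.7 1.8 -4 -0.006 -0.011 0.008; 15 2.7 1.8 -4 -0.006 -0.011 0.008; 15 2.7 1.8 -4 -0.006 -0.011 0.008; 15 2.7 1.8 -4 -0.006 -0.011 0.008'; python3 - <<'E'
from h import *
shaftpose()
go(0,0,66,40,3)
E
```

```text
t: 30.3
position: [0.4898, -0.2041, 0.1166]
tcp_rot: [-0.596, 1.0, 0.252]
contact_force: [0.1, -0.5, -1.8]
finger_gap: 0.0216
tcp in shaft mm [ 4.3 -3.5 75.1] pointer deg left 39.7 tilt err x,y deg [ 0.15 -1.11] F [-0.8 -0.5 -1.6] j [ 1.2   0.37 -0.96  2.37  1.63  0.17  0.95]
pos [ 0.4898 -0.2041  0.1166] total mm [ 9.   5.6 -1. ] rot [-0.005 -0.01   0.016]
[ 3.   1.9 -0.3] [-0.002 -0.003  0.005]
[ 3.   1.9 -0.3] [-0.002 -0.003  0.005]
[ 3.   1.8 -0.3] [-0.002 -0.003  0.005]
```

```bash
python3 -m creep '15 3 2.2 0 -0.002 -0.003 0.005; 15 3 2 0 -0.002 -0.003 0.005; 15 3 2 0 -0.002 -0.003 0.005; 15 1 0 0 0 0 0; 15 0 0 0 0 0 0'; python3 - <<'E'
from h import *
shaftpose()
go(.6,.5,62,40,1)
for n in("side","top"):cv2.imwrite(f"pics/{n}1.png",robot.grab_frame(n))
crop(cv2.imread("pics/side1.png"),255,255,90,90,8,"pics/s1c.png")
crop(cv2.imread("pics/top1.png"),380,140,90,90,7,"pics/t1c.png")
E
```

```text
t: 30.8
position: [0.4924, -0.201, 0.1061]
tcp_rot: [-0.594, 0.997, 0.268]
contact_force: [-0.3, -0.5, -2.0]
finger_gap: 0.0216
tcp in shaft mm [ 0.7 -0.2 64.9] pointer deg left 40.0 tilt err x,y deg [ 0.01 -0.33] F [-1.3 -0.6 -1.6] j [ 1.22  0.41 -0.98  2.37  1.7   0.2   0.9 ]
pos [ 0.4924 -0.201   0.1061] total mm [2.9 0.6 0.3] rot [ 0.001 -0.004  0.004]
[2.9 0.6 0.3] [ 0.001 -0.004  0.004]
```

View pics/s1c.png

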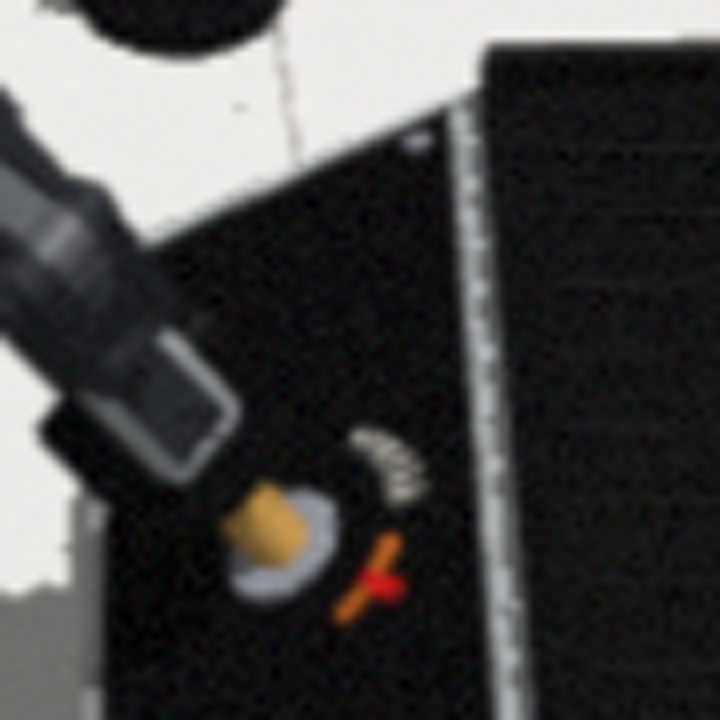

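View pics/t1c.png

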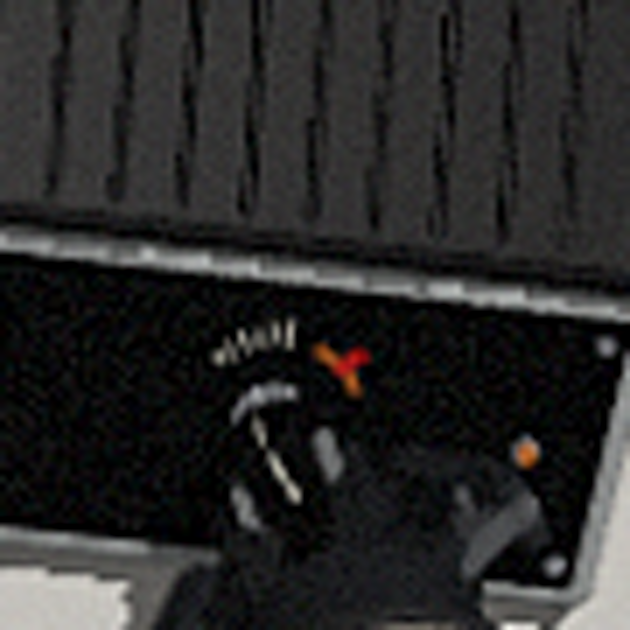

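```bash
python3 -m creep '15 2.5 0.6 0.3 0 -0.003 0.003; 15 2.5 0 0 0 0 0; 15 2 0 0 0 0 0; 15 0 0 0 0 0 0'; python3 - <<'E'
from h import *
shaftpose()
go(.6,.5,54,40,1)
E
```

```text
t: 31.3
position: [0.4966, -0.2006, 0.1]
tcp_rot: [-0.593, 0.995, 0.271]
contact_force: [0.8, -0.2, -1.8]
finger_gap: 0.0214
tcp in shaft mm [ 1.   0.6 57.6] pointer deg left 40.1 tilt err x,y deg [ 0.06 -0.1 ] F [-0.3 -0.1 -1.9] j [ 1.22  0.45 -1.    2.36  1.75  0.22  0.87]
pos [ 0.4966 -0.2006  0.1   ] total mm [ 3.6  0.2 -0.4] rot [ 0.002 -0.     0.002]
[ 3.6  0.2 -0.4] [ 0.002 -0.     0.002]
```

```bash
python3 -m creep '15 1.5 0 -0.3 0 0 0; 15 1 0 0 0 0 0; 15 0 0 0 0 0 0'; python3 - <<'E'
from h import *
shaftpose()
E
python3 -m creep '15 1 0 0 0 0 0; 15 0 0 0 0 0 0'; python3 - <<'E'
from h import *
shaftpose()
E
```

```text
t: 31.6
position: [0.4977, -0.201, 0.0974]
tcp_rot: [-0.592, 0.995, 0.271]
contact_force: [-0.3, 0.2, -1.3]
finger_gap: 0.0218
tcp in shaft mm [ 0.6  0.3 54.8] pointer deg left 40.1 tilt err x,y deg [ 0.05 -0.1 ] F [-1.   0.2 -0.9] j [ 1.23  0.46 -1.    2.36  1.76  0.24  0.86]
t: 31.8
position: [0.4983, -0.2011, 0.0965]
tcp_rot: [-0.592, 0.995, 0.271]
contact_force: [0.0, 0.3, -1.2]
finger_gap: 0.0218
tcp in shaft mm [ 0.6  0.2 53.7] pointer deg left 40.1 tilt err x,y deg [ 0.05 -0.11] F [-0.6  0.3 -1. ] j [ 1.23  0.46 -1.    2.36  1.77  0.24  0.86]
```

```bash
echo 'from h import *
shaftpose()' > sp.py; for i in 1; do python3 -m creep '15 1 0 0 0 0 0; 15 1 0 0 0 0 0'|grep force; python3 sp.py; done; python3 -m creep '15 1 0 0 0 0 0; 15 1 0 0 0 0 0'|grep force; python3 sp.py
```

```text
contact_force: [-0.3, -0.1, -1.3]
tcp in shaft mm [ 0.7  0.2 51.7] pointer deg left 40.1 tilt err x,y deg [ 0.06 -0.12] F [-1.  -0.1 -0.9] j [ 1.23  0.47 -1.01  2.36  1.78  0.25  0.85]
contact_force: [-2.2, -0.0, 0.2]
tcp in shaft mm [ 0.7  0.2 49.5] pointer deg left 40.1 tilt err x,y deg [ 0.06 -0.13] F [-1.8 -0.2  1.3] j [ 1.23  0.48 -1.01  2.36  1.79  0.26  0.84]
```

```bash
python3 -m creep '15 1 0 0 0 0 0'|grep force; python3 sp.py;python3 -m creep '15 1 0 0 0 0 0'|grep force; python3 sp.py
```

```text
contact_force: [-0.6, -1.1, -1.7]
tcp in shaft mm [ 0.6 -0.1 48.4] pointer deg left 40.1 tilt err x,y deg [ 0.05 -0.15] F [-1.4 -1.1 -1.2] j [ 1.23  0.48 -1.01  2.36  1.79  0.26  0.84]
contact_force: [-0.5, -0.7, -1.5]
tcp in shaft mm [ 0.5 -0.3 47.3] pointer deg left 40.1 tilt err x,y deg [ 0.04 -0.17] F [-1.2 -0.7 -1.1] j [ 1.23  0.49 -1.01  2.36  1.8   0.26  0.84]
```

Below the rest level (~49) with no force: it may be sliding onto the flat. Continuing.

```bash
python3 -m creep '15 1 0 0 0 0 0;15 1 0 0 0 0 0'|grep force; python3 sp.py;python3 -m creep '15 1 0 0 0 0 0'|grep force; python3 sp.py;python3 -m creep '15 1 0 0 0 0 0'|grep force; python3 sp.py
```

```text
contact_force: [-0.5, -1.0, -0.6]
tcp in shaft mm [ 0.5 -0.3 45.1] pointer deg left 40.0 tilt err x,y deg [ 0.04 -0.17] F [-0.6 -1.  -0.3] j [ 1.23  0.5  -1.02  2.36  1.8   0.27  0.83]
contact_force: [-1.4, -1.0, -1.1]
tcp in shaft mm [ 0.5 -0.3 44. ] pointer deg left 40.0 tilt err x,y deg [ 0.04 -0.17] F [-1.7 -1.1 -0.3] j [ 1.23  0.5  -1.02  2.35  1.81  0.28  0.83]
contact_force: [-0.0, -0.7, -1.9]
tcp in shaft mm [ 0.5 -0.3 42.9] pointer deg left 40.0 tilt err x,y deg [ 0.04 -0.17] F [-1.  -0.7 -1.7] j [ 1.23  0.51 -1.02  2.35  1.81  0.28  0.83]
```

```bash
python3 - <<'E'
from h import *
cv2.imwrite("pics/side2.png",robot.grab_frame("side"));crop(cv2.imread("pics/side2.png"),255,255,90,90,8,"pics/s2c.png")
E
```

```text
(no output)
```

View pics/s2c.png

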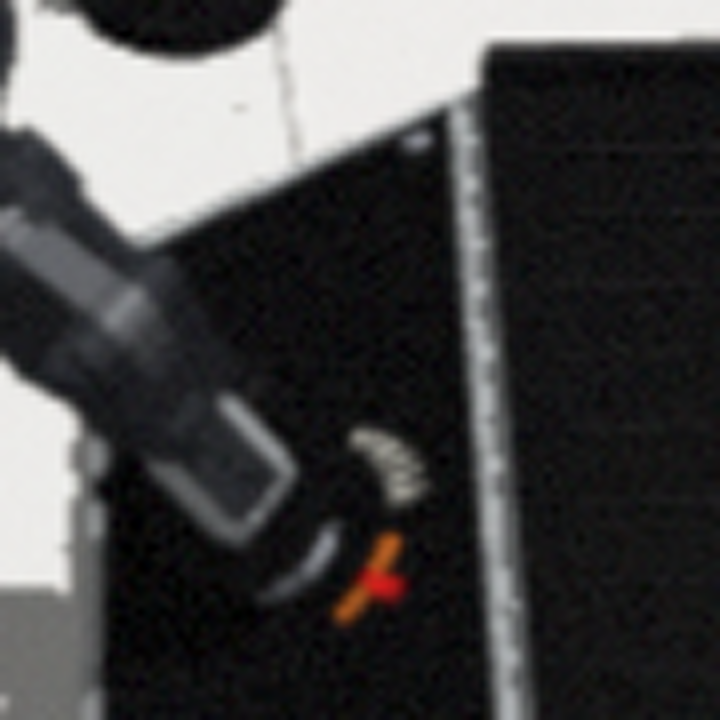

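```bash
python3 -m creep '15 1 0 0 0 0 0'|grep force; python3 sp.py;python3 -m creep '15 1 0 0 0 0 0'|grep force; python3 sp.py;python3 -m creep '15 1 0 0 0 0 0'|grep force; python3 sp.py;python3 -m creep '15 0.7 0 0 0 0 0'|grep force; python3 sp.py
```

```text
contact_force: [-1.2, -1.5, -2.2]
tcp in shaft mm [ 0.5 -0.3 41.8] pointer deg left 40.0 tilt err x,y deg [ 0.04 -0.16] F [-2.  -1.6 -1.3] j [ 1.23  0.51 -1.02  2.35  1.82  0.28  0.82]
contact_force: [-1.8, -1.4, -1.3]
tcp in shaft mm [ 0.5 -0.3 40.7] pointer deg left 40.0 tilt err x,y deg [ 0.04 -0.17] F [-2.1 -1.5 -0.2] j [ 1.23  0.52 -1.02  2.35  1.82  0.29  0.82]
contact_force: [-0.6, -0.4, -2.8]
tcp in shaft mm [ 0.5 -0.3 39.6] pointer deg left 40.0 tilt err x,y deg [ 0.04 -0.17] F [-1.9 -0.5 -2.1] j [ 1.22  0.52 -1.02  2.35  1.83  0.29  0.82]
contact_force: [-2.0, -1.0, 1.4]
tcp in shaft mm [ 0.5 -0.4 38.9] pointer deg left 40.0 tilt err x,y deg [ 0.04 -0.17] F [-0.9 -1.2  2.2] j [ 1.22  0.52 -1.02  2.35  1.83  0.29  0.82]
```

```bash
python3 -m creep '15 0.6 0 0 0 0 0; 15 0.3 0 0 0 0 0' 30|grep force; python3 sp.py;python3 -m creep '15 1 0 0 0 0 0; 15 0 0 0 0 0 0'|grep force; python3 sp.py
```

```text
contact_force: [-1.7, -0.7, 1.0]
tcp in shaft mm [ 0.5 -0.3 37.9] pointer deg left 40.0 tilt err x,y deg [ 0.04 -0.17] F [-0.8 -0.8  1.7] j [ 1.22  0.53 -1.02  2.35  1.83  0.3   0.81]
contact_force: [-3.3, -0.8, 3.4]
tcp in shaft mm [ 0.5 -0.3 36.8] pointer deg left 40.1 tilt err x,y deg [ 0.04 -0.17] F [-1.  -1.1  4.6] j [ 1.22  0.53 -1.02  2.35  1.84  0.3   0.81]
```

```bash
python3 -m creep '15 1 0 0 0 0 0; 15 1 0 0 0 0 0; 15 0.7 0 0 0 0 0'|grep force; python3 sp.py; python3 - <<'E'
from h import *
cv2.imwrite("pics/side3.png",robot.grab_frame("side"));crop(cv2.imread("pics/side3.png"),255,255,90,90,8,"pics/s3c.png")
E
```

```text
contact_force: [-4.4, 0.0, 4.3]
tcp in shaft mm [ 0.5 -0.3 34.1] pointer deg left 40.1 tilt err x,y deg [ 0.04 -0.18] F [-1.4 -0.4  6. ] j [ 1.22  0.54 -1.03  2.35  1.85  0.31  0.8 ]
```

View pics/s3c.png

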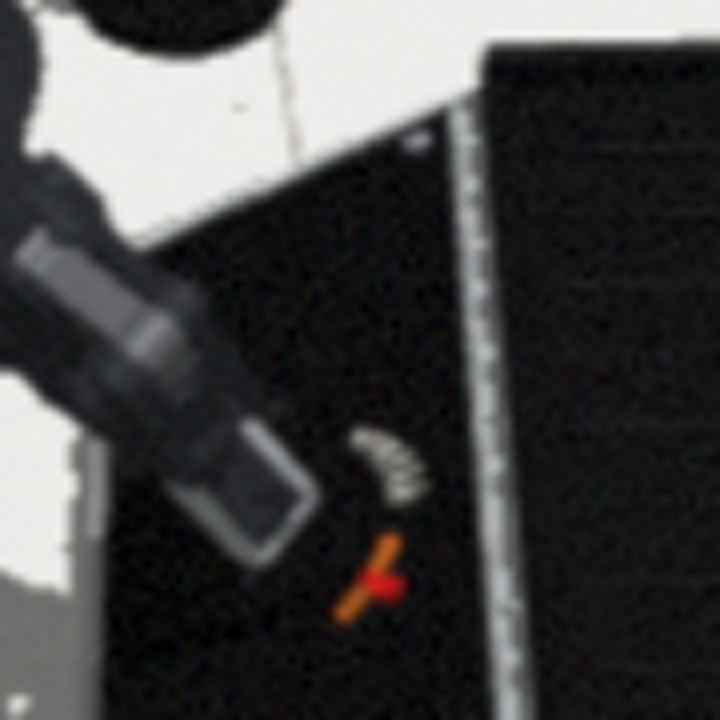

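```bash
python3 -m creep '15 0.7 0 0 0.03 0 0; 15 0 0 0 0.06 0 0; 15 0 0 0 0.06 0 0'|grep force; python3 sp.py
```

```text
contact_force: [-5.6, -0.1, 6.7]
tcp in shaft mm [ 0.7 -0.5 33.4] pointer deg left 31.1 tilt err x,y deg [ 0.06 -0.24] F [-1.2 -0.6  8.6] j [ 1.25  0.56 -1.07  2.35  1.82  0.34  0.68]
```

```bash
python3 -m creep '15 -0.3 0 0 0.07 0 0; 15 0 0 0 0.07 0 0; 15 0 0 0 0.07 0 0'|grep force; python3 - <<'E'
from h import *
shaftpose();go(.6,-.4,33.8,15,1)
E
```

```text
contact_force: [-4.6, -0.7, 4.6]
tcp in shaft mm [ 0.8 -0.5 33.8] pointer deg left 18.3 tilt err x,y deg [ 0.06 -0.26] F [-1.4 -1.1  6.3] j [ 1.29  0.6  -1.12  2.34  1.8   0.38  0.5 ]
pos [ 0.5088 -0.2028  0.0797] total mm [-0.   0.2 -0.1] rot [ 0.058 -0.     0.005]
[-0.   0.2 -0.1] [ 0.058 -0.     0.005]
```

Lateral forces small, push at about 7 N. Continuing the turn.

```bash
python3 -m creep '15 0 0 0 0.08 0 0; 15 0 0 0 0.08 0 0; 15 0 0 0 0.08 0 0'|grep force; python3 sp.py; python3 -m creep '15 0 0 0 0.08 0 0; 15 0 0 0 0.08 0 0'|grep force; python3 sp.py
```

```text
contact_force: [-3.8, -1.0, 4.5]
tcp in shaft mm [ 0.8 -0.6 33.8] pointer deg left 3.7 tilt err x,y deg [ 0.06 -0.26] F [-0.8 -1.3  5.8] j [ 1.32  0.62 -1.16  2.34  1.78  0.41  0.28]
contact_force: [-5.2, -1.5, 4.2]
tcp in shaft mm [ 0.8 -0.6 33.8] pointer deg left -6.0 tilt err x,y deg [ 0.06 -0.25] F [-2.1 -1.9  6.2] j [ 1.33  0.63 -1.17  2.34  1.77  0.42  0.12]
```

```bash
python3 -m creep '15 0.2 0 0 0.05 0 0; 15 0 0 0 0.05 0 0'|grep force; python3 sp.py; python3 -m creep '15 0 0 0 0.07 0 0; 15 0 0 0 0.07 0 0'|grep force; python3 - <<'E'
from h import *
shaftpose();print(robot.state()["ft_torque"])
E
```

```text
contact_force: [-4.1, -0.5, 4.4]
tcp in shaft mm [ 0.7 -0.6 33.5] pointer deg left -12.2 tilt err x,y deg [ 0.06 -0.24] F [-1.  -0.9  5.9] j [ 1.33  0.64 -1.18  2.34  1.77  0.43  0.02]
contact_force: [-4.6, -0.1, 4.9]
tcp in shaft mm [ 0.7 -0.6 33.5] pointer deg left -20.7 tilt err x,y deg [ 0.06 -0.23] F [-1.3 -0.6  6.5] j [ 1.34  0.65 -1.19  2.34  1.77  0.43 -0.13]
[-0.04476615  0.94288577 -0.04459119]
```

```bash
python3 -m creep '15 0 0 0 0.07 0 0; 15 0 0 0 0.07 0 0'|grep force; python3 sp.py; python3 -m creep '15 0 0 0 0.08 0 0; 15 0 0 0 0.08 0 0'|grep force; python3 - <<'E'
from h import *
shaftpose();print(robot.state()["ft_torque"]);go(.6,-.5,33.6,-42,1)
E
```

```text
contact_force: [-4.3, 0.0, 4.1]
tcp in shaft mm [ 0.7 -0.7 33.5] pointer deg left -29.3 tilt err x,y deg [ 0.06 -0.24] F [-1.5 -0.4  5.8] j [ 1.34  0.65 -1.19  2.34  1.77  0.44 -0.27]
contact_force: [-4.4, -1.0, 4.7]
tcp in shaft mm [ 0.7 -0.6 33.5] pointer deg left -39.0 tilt err x,y deg [ 0.06 -0.23] F [-1.2 -1.4  6.2] j [ 1.35  0.65 -1.2   2.34  1.76  0.44 -0.44]
[-0.07860573  0.93340715 -0.02581353]
pos [ 0.5089 -0.203   0.0794] total mm [-0.1  0.1 -0.2] rot [0.052 0.003 0.002]
[-0.1  0.1 -0.2] [0.052 0.003 0.002]
```

```bash
python3 -m creep '15 0 0 0 0.055 0 0; 15 0 0 0 0 0 0'|grep force; python3 sp.py;  python3 - <<'E'
from h import *
cv2.imwrite("pics/top4.png",robot.grab_frame("top"));crop(cv2.imread("pics/top4.png"),390,170,60,60,10,"pics/t4c.png")
E
```

```text
contact_force: [-4.5, -0.2, 4.7]
tcp in shaft mm [ 0.7 -0.7 33.5] pointer deg left -42.6 tilt err x,y deg [ 0.06 -0.23] F [-1.3 -0.7  6.4] j [ 1.35  0.65 -1.2   2.34  1.76  0.44 -0.5 ]
```

View pics/t4c.png

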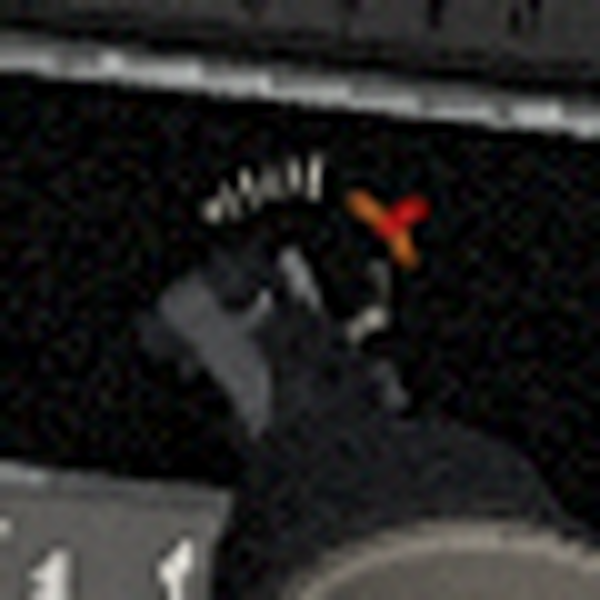

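```bash
python3 -m creep '15 -1.2 0 0 0 0 0; 15 -1.2 0 0 0 0 0; 15 -1.2 0 0 0 0 0; 15 0 0 0 0 0 0'|grep force; python3 sp.py
```

```text
contact_force: [-3.4, 0.2, 2.8]
tcp in shaft mm [ 0.7 -0.6 37.4] pointer deg left -42.3 tilt err x,y deg [ 0.05 -0.22] F [-1.4 -0.2  4.2] j [ 1.35  0.64 -1.2   2.34  1.75  0.43 -0.49]
```

```bash
python3 -m creep '15 -0.8 0 0 0 0 0; 15 0 0 0 0 0 0'|grep force; python3 sp.py; python3 -m creep '24 0 0 0 0 0 0; 28 0 0 0 0 0 0; 34 0 0 0 0 0 0; 44 0 0 0 0 0 0; 50 0 0 0 0 0 0'; python3 sp.py;  python3 - <<'E'
from h import *
cv2.imwrite("pics/top5.png",robot.grab_frame("top"));crop(cv2.imread("pics/top5.png"),390,170,60,60,10,"pics/t5c.png")
E
```

```text
contact_force: [-3.6, 0.1, 0.9]
tcp in shaft mm [ 0.7 -0.6 38.3] pointer deg left -42.3 tilt err x,y deg [ 0.06 -0.23] F [-2.6 -0.2  2.6] j [ 1.35  0.64 -1.2   2.35  1.75  0.43 -0.49]
t: 37.25
position: [0.5071, -0.2025, 0.0837]
tcp_rot: [0.716, 0.933, -0.455]
contact_force: [-0.2, 0.1, 0.3]
finger_gap: 0.0499
tcp in shaft mm [ 1.4 -0.4 38.1] pointer deg left -42.3 tilt err x,y deg [ 0.11 -0.18] F [0.  0.  0.4] j [ 1.35  0.64 -1.2   2.34  1.75  0.43 -0.49]
```

View pics/t5c.png

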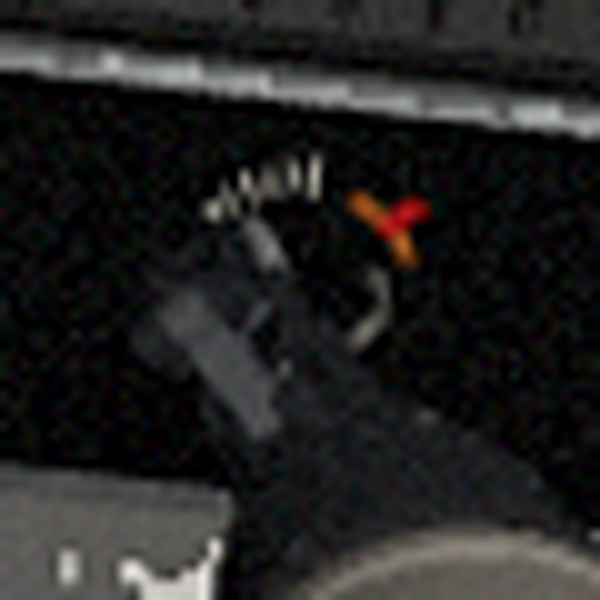

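```bash
python3 -m creep '55 -4 0 0 0 0 0; 55 -6 0 0 0 0 0; 55 -8 0 0 0 0 0; 55 -8 0 0 0 0 0'|grep force; python3 sp.py; python3 -m creep '55 -5 0 0 0 0 0; 55 -5 0 0 0 0 0'|grep force; python3 sp.py
```

```text
contact_force: [0.2, -0.4, 0.9]
tcp in shaft mm [ 1.1  0.5 65.3] pointer deg left -42.3 tilt err x,y deg [ 0.09 -0.05] F [ 0.7 -0.4  0.6] j [ 1.39  0.53 -1.2   2.36  1.62  0.34 -0.4 ]
contact_force: [-0.8, -0.2, 0.0]
tcp in shaft mm [ 1.4  0.4 76.9] pointer deg left -42.3 tilt err x,y deg [ 0.14 -0.12] F [-0.7 -0.2  0.5] j [ 1.4   0.48 -1.2   2.37  1.56  0.3  -0.35]
```

```bash
python3 -m creep '55 -2 0 10 0 0 0; 55 -2 0 12 0 0 0; 55 -2 0 12 0 0 0; 55 -2 0 12 0 0 0; 55 0 0 12 0 0 0'|grep pos; python3 sp.py; python3 - <<'E'
from h import *
import pickle
W=robot.camera_params("wrist");pickle.dump(W,open("w7.pkl","wb"))
im=robot.grab_frame("wrist");cv2.imwrite("pics/w7.png",im)
cv2.imwrite("pics/top6.png",robot.grab_frame("top"));crop(cv2.imread("pics/top6.png"),390,170,60,60,10,"pics/t6c.png")
cv2.imwrite("pics/side6.png",robot.grab_frame("side"));crop(cv2.imread("pics/side6.png"),255,255,90,90,8,"pics/s6c.png")
E
```

```text
position: [0.5142, -0.2419, 0.1502]
tcp in shaft mm [ 45.7 -39.   88.8] pointer deg left -42.0 tilt err x,y deg [ 0.27 -0.31] F [-0.  -0.1 -0.4] j [ 1.45  0.46 -1.2   2.26  1.12  0.29  0.14]
```

View pics/w7.png

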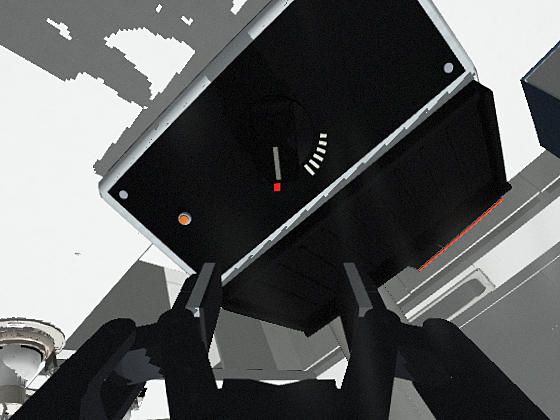

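View pics/s6c.png

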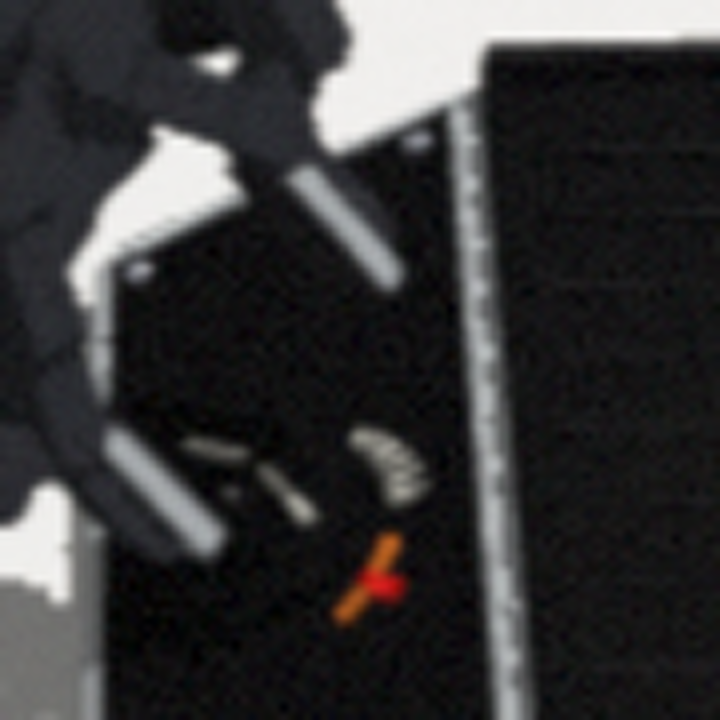

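```bash
python3 - <<'E'
from h import *
import pickle
W=pickle.load(open("w7.pkl","rb"));S=robot.camera_params("side");T=robot.camera_params("top")
A=np.c_[X,Y,N]
im=cv2.imread("pics/w7.png");crop(im,235,85,90,115,6,"pics/w7c.png")
f=lambda u,v:np.array([255+(u+.5)/8-.5,255+(v+.5)/8-.5])
Xx,e=tri([(W,np.array([276,147.])),(S,f(183,440))]);print((A.T@(Xx-foot)*1e3).round(1),e)
E
```

```text
[ 1.8 -1.  41.8] [array([-1.2, -0.3]), array([ 0.2, -0.3])]
```

View pics/w7c.png

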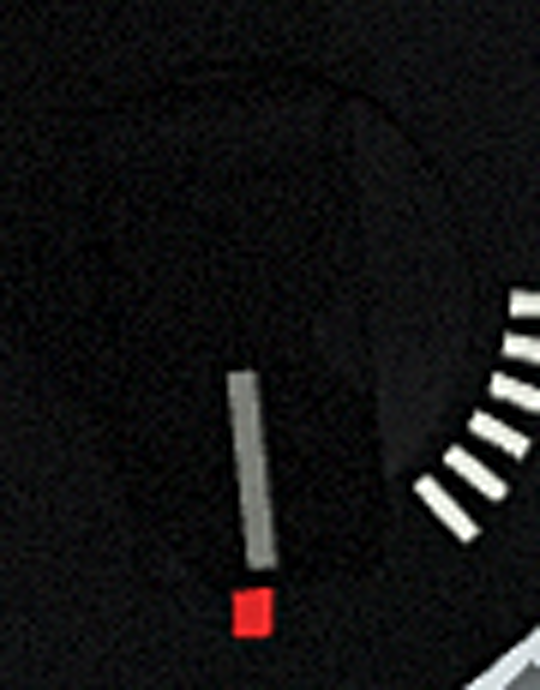

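View pics/t6c.png

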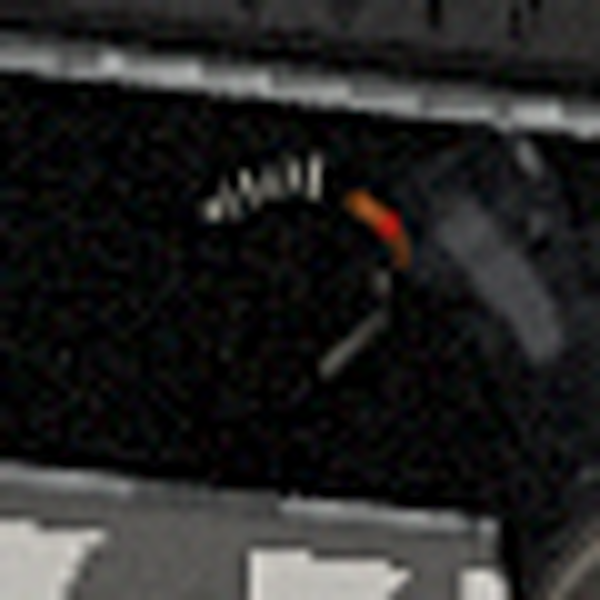

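```bash
python3 - <<'E'
from h import *
import pickle
W=pickle.load(open("w7.pkl","rb"));S=robot.camera_params("side");T=robot.camera_params("top")
A=np.c_[X,Y,N]
w=lambda u,v:np.array([235+(u+.5)/6-.5,85+(v+.5)/6-.5])
f=lambda u,v:np.array([255+(u+.5)/8-.5,255+(v+.5)/8-.5])
g=lambda u,v:np.array([390+(u+.5)/10-.5,170+(v+.5)/10-.5])
pt=lambda p,u,h:A.T@(onplane(p,u,foot+h*1e-3*N,N)-foot)*1e3
for h in(40,42):
    for p,a,b in((W,w(243,372),w(261,567)),(T,g(325,375),g(385,318)),(S,f(183,440),f(247,456))):
        P0,P1=pt(p,a,h),pt(p,b,h);d=P1-P0;print(h,P0.round(1),P1.round(1),np.degrees(np.arctan2(d[1],d[0])).round(1))
for l in([(W,w(243,372)),(T,g(325,375))],[(W,w(261,567)),(T,g(385,318))],[(W,w(261,567)),(S,f(247,456))],[(W,w(243,372)),(T,g(325,375)),(S,f(183,440))]):
    Xx,e=tri(l);print((A.T@(Xx-foot)*1e3).round(1),np.round(e,1).tolist())
r=pt(W,w(253,612),0);print("red",r.round(1))
E
```

```text
40 [ 2.1 -1.1 40. ] [ 16.  -11.6  40. ] -36.9
40 [-1.9 -1.9 40. ] [ 13.4 -12.5  40. ] -34.6
40 [ 0.1  0.5 40. ] [ 16.4 -11.8  40. ] -37.2
42 [ 1.9 -0.9 42. ] [ 15.6 -11.2  42. ] -36.9
42 [-1.1 -1.5 42. ] [ 14.2 -12.   42. ] -34.6
42 [ 1.5 -1.6 42. ] [ 17.6 -13.9  42. ] -37.2
[ 1.2 -0.2 47.6] [[0.0, -0.1], [0.0, -0.0]]
[ 15.2 -11.1  44.5] [[-0.4, 0.5], [-0.2, -0.0]]
[ 16.1 -11.6  39.8] [[0.1, 0.0], [-0.0, 0.0]]
[ 0.8 -1.1 42.5] [[-1.8, -0.9], [0.1, -0.7], [-0.5, -0.3]]
red [ 27.1 -22.8   0. ]
```

```bash
python3 - <<'E'
from h import *
print(robot.state()["t"],robot.state()["contact_force"],abs(robot.state()["dq"]).max())
robot.finish_job()
E
```

```text
38.55 [-0.89242123  0.22551825 -0.48188789] 0.03503014117744002
the job is handed in; nothing more can be done
```

The knob is home on the shaft, turned past the stop with the shaft pushed in, and sprung back out. I let go and handed the job in at about 38.6 s; no verdict was reported.

**What I did**
- I picked up the middle-sized knob. The first approach ran into the limits of joints 6 and 7. I put the knob back on the worktop and regripped it twice, the second time with the tool in its original orientation. I then swung the arm round another way to reach the tilted shaft.
- I read the flat at about 40° left of straight up the slope, and the knob slid home there without searching. The spring then took up at 3–5 N.
- I pushed it in about 5 mm with 7–10 N and turned it to the red mark by the tool reading (42.6° right). I then eased it out and opened the fingers.

**Last checks**
- **Height:** the knob's top was between about 40 and 42 mm above the panel using the side and wrist cameras. 41 mm means home and out. Pairs using the top camera read 44–48 mm, which I put down to their poor geometry.
- **Pointer:** the wrist and side cameras read about 37° right and the top camera about 35°. It therefore sits 5–7° short of the 42° red mark, inside the 11° allowed. It does not match the 42.3° the tool showed when I let go. I left it there.
- **Release:** the fingers were clear and the contact force was only noise.
- **Forces:** while I was setting the knob back down on the worktop, the wrist force briefly reached about 91 N (limit 120). I eased off straight away. On the griddle I read no more than about 10 N.
- **Bystanders:** I did not re-measure them; no move was planned to touch them.

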